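Straighten the praline row behind the lift-up door

TASK

Lift the display case's door until its stay locks and holds it up by itself, then use the straightedge, not the fingers, to push the four pralines back into a straight row, square against the brass rail. Stand the straightedge back upright on the counter, push the red button in to unlock the door, and lower it gently until fully closed. Leave the other things on the counter where they are, and do not tip the pralines or slam the door.

Things in the scene. Friction and masses are not known exactly. Their poses are not given: they have to be found in the camera images.
- case: Fixed chocolate display case. Origin: on the counter under the door's hinge line, mid-width; x points into the case, away from the robot, y left, z up. Wooden floor 190 (x, -95 to +95 mm) x 280 (y), its top 12 mm above the counter. Clear walls, 268 mm apart inside; in front of the hinge the sides are only 47 mm high. Fixed stock up to 34 mm high behind the brass rail.
- row_line (a point): Point on the case floor where a praline's origin lies when pushed square to the rail (case x = -26 mm), mid-width; axes as the case's. The brass rail crosses the floor along y, near face 16 mm beyond this point, its top 32 mm above the counter.
- door (a joint): Angle (rad) of the lift-up clear door on the robot's side: 0 closed (hanging 60 deg below level), 1.047 level, 1.54 resting locked, 1.606 upper stop. Starts up to 0.12 ajar. Raise past 1.57: a spring catch snaps under it. Lifting at the handle takes 3 to 10 N. Unlocked, it sinks by itself in about 5 s, but friction stops it 0.1 to 0.35 ajar, where it stays; a few N push it home.
- door_hinge (a point): Point on the door's hinge axis (along the case's y), mid-width, 235 mm above the counter, right above the case's origin; axes as the case's. The door is 280 mm wide; its aluminium edge strip, 18 mm wide and 12 mm thick, is centred 141 mm from the axis in the door's plane.
- door_handle (a point): Middle of the door's handle: dark wooden round sleeve, 16 mm thick, 84 mm long along case y, turning freely on its axis, 52 mm clear of the door's edge in its plane, on steel arms 50 mm either side. It stands at hinge + 210 mm * (-cos(60deg - q), 0, -sin(60deg - q)) in case axes for door angle q: 53 mm high closed, about 334 mm locked. Site axes: the case's when closed.
- release (a joint): Travel (m) of the spring plunger with the red button: 0 out, 0.016 fully in. About 1 N to start, 4 N fully in. Held 12 mm or more in, it frees the door, which sinks past the catch within about a second; let go, it springs out.
- release_top (a point): Centre of the round red button's outer face (32 mm across), right of the door: when out, at case x = -95, y = -190 mm, 330 mm above the counter. It faces up and towards the robot at 45 deg and is pushed along case direction (0.707, 0, -0.707). Site z points out along the plunger.
- straightedge: Aluminium T-shaped straightedge standing loose on the counter left of the case: bar 30 (x) x 190 (y) x 18 mm high; from its middle a stem, 30 mm wide, 18 high, runs 90 mm back from its centre line to -x and carries a wooden grip fin rising to 70 mm above the underside. Origin: centre of the bar's underside; y along the edge, x square to it, away from the robot. Weighs 0.13 to 0.23 kg.
- straightedge_grip (a point): Middle of the straightedge's upright grip fin, 30 (x) x 16 (y) mm: 75 mm behind the bar's centre line (x = -75 mm) and 55 mm above the underside; axes as the straightedge's. Pinch it across y (16 mm).
- praline0: Loose dark brown praline block, 32 x 32 mm, 24 mm high, 25 to 50 g, standing on the case floor (12 mm above the counter) in front of the brass rail, a little askew. Origin: centre of the underside. Pushed square against the rail its origin is at x = -26 mm in the case. One of a row of four, about 44 mm apart along the case's y, within 70 mm of its middle; their order varies.
- praline1: Loose milk brown praline block, 32 x 32 mm, 24 mm high, 25 to 50 g, standing on the case floor (12 mm above the counter) in front of the brass rail, a little askew. Origin: centre of the underside. Pushed square against the rail its origin is at x = -26 mm in the case. One of a row of four, about 44 mm apart along the case's y, within 70 mm of its middle; their order varies.
- praline2: Loose ivory praline block, 32 x 32 mm, 24 mm high, 25 to 50 g, standing on the case floor (12 mm above the counter) in front of the brass rail, a little askew. Origin: centre of the underside. Pushed square against the rail its origin is at x = -26 mm in the case. One of a row of four, about 44 mm apart along the case's y, within 70 mm of its middle; their order varies.
- praline3: Loose red-wrapped praline block, 32 x 32 mm, 24 mm high, 25 to 50 g, standing on the case floor (12 mm above the counter) in front of the brass rail, a little askew. Origin: centre of the underside. Pushed square against the rail its origin is at x = -26 mm in the case. One of a row of four, about 44 mm apart along the case's y, within 70 mm of its middle; their order varies.
- gift_box: Bystander on the counter: red gift box, 90 x 90 x 50 mm, loose. Origin: centre of the underside.
- gold_box: Bystander on the counter: small gold box, 60 x 60 x 40 mm, loose. Origin: centre of the underside.
- jar: Bystander on the counter: amber jar, 80 mm across, 120 mm high, loose. Origin: centre of the underside.
- tin: Bystander on the counter: tin, 72 mm across, 90 mm high, loose. Origin: centre of the underside.
- dish: Bystander on the counter: white dish, 100 mm across, 30 mm high, loose. Origin: centre of the underside.
- tongs: Bystander on the counter: steel tongs, about 160 x 32 mm, 8 mm high, loose. Origin: centre of the underside.
There are look-alikes about, which are no part of the job. Leave any purple look-alike of the straightedge alone.

How it is judged:
By the outcome, as a careful person would: the job done as asked, in the order asked, and still so for the second after the job is handed in, with the robot touching nothing.
It also fails if it takes over 72 s, if anything falls off the work surface, if the arm or the gripper's body presses on something with over 40 N, if the wrist force passes 120 N, or if a joint passes its speed limit or range.

ROBOT

A 6-joint arm with a two-finger parallel gripper is mounted at the origin on the work surface. World frame = base frame: x ahead of the robot, y to its left, z up, the work surface at z = 0. Lengths are in mm, angles in rad, forces in N, time in s.
With the tool pointing down it reaches from about 275 to 1000 mm from the base axis. Payload 8.4 kg.
Tool frame: the origin (TCP) lies at the very end of the fingers, on their centre line; the grasp point (between the pads) lies 19 mm behind it; z points along the fingers, y is the line along which they close (so a half turn about z gives the same grasp; the last joint's range is limited). The gripper opens to 85 mm and grips with 20 to 120 N. Pads are 22 mm wide; open, the fingers measure 114 mm over their backs; the gripper's body (76 mm by 85 mm) begins 54 mm behind the grasp point. The pads swing forward as they close: fully open they stand 13 mm farther back than shut.
Start: joints at [1.157, 0.353, 1.633, -0, 1.155, -0.002], TCP at [250.161, 572.754, 231.281] pointing down, gripper open.
Joint ranges: [-2.63, 2.63], [-0.92, 2.1], [0.06, 2.66], [-1.3, 4.44], [0, 2.69], [-3.02, 3.02]. Speed limits (rad/s): [2.22, 2.22, 2.79, 3.14, 3.14, 3.14].

INTERFACE

Orientations are given as [roll, pitch, yaw] about the fixed x, y, z axes, in that order (R = Rz(yaw) Ry(pitch) Rx(roll)).
In Python, from rig import sensors, grab_frame, camera_params, order gives the robot as it stands. The module is installed in compiled form; this text tells all that it offers.
- The arm moves only by the tool move_arm, never from a script. Its argument "motion" is a list of rows, each a list of 7 numbers: the turn, a rotation vector about the tool's x, y, z in rad, then the shift along the tool's x, y, z in m, then the finger opening in m, from 0 to 0.0854. A call has 1 to 8 rows; each row is the pose to reach, as a shift and turn from the pose commanded when the call began, along the tool's axes at that moment; what a row does not reach only later rows make up. A row lasts 1/8 s, in which the tool goes at most 62.5 mm and 10.7 degrees, less where a joint would pass 70% of its speed; a pose out of reach is approached as far as the arm can. A call with a gripper value outside its range is refused whole. The fingers move at their own pace and stop on an object; "grip_force" is the grip in N (left out, the last holds). Time passes only in rows, so rows that repeat a pose let the fingers close. It gives the time, the measured TCP pose, the force, the opening and the grip force at its end, in the units of the state.
- sensors.sense(): the state, without advancing time (a new reading comes with each control period).
- grab_frame(name): name is "side" or "top" or "wrist"; returns (picture, depth): 384x512x3 uint8, red, green, blue; 384x512 float32, mm along the optical axis (not along the pixel's ray), 0 where there is no reading.
- camera_params(name): a dict with "camera_matrix" (3x3 intrinsics, pixels), "k1" (the pictures are not rectified: a ray, as slopes to the right and down, at radius r is drawn at 1 + k1 r^2 times it, then the intrinsics apply), "world_from_camera" (4x4, takes a point from camera to world coordinates). Camera axes: x right, y down, z forward; pixel columns grow to the right and rows downward; lengths in mm; the calibration is good to about 2 mm. A picture is of the moment at which its call begins: read the wrist's pose just before it. camera_params takes no time and is no camera call; for the wrist camera it gives the pose at the moment of the call.
- order.sign_off(): hands the job in; it is judged then, once.
The state is a dict: "clock": time; "qpos": joint angles; "qvel": joint speeds; "joint_efforts": joint torques, N m; "eef_pos": TCP position; "tcp_rot": TCP orientation; "contact_force": force on the tool from outside, world axes, zero at the start; "wrist_torque": the same for the moment, N m; "opening": opening from 0.0 (shut) to 1.0 (fully open); "grasp_force": force on a finger pad.
Only numpy, scipy, OpenCV 4.12 (cv2) and the standard library are available. Lean on these libraries where they do the work, as an engineer would, in place of code of your own. Each camera call takes 0.05 s, during which the arm holds its last target. There are 200 camera calls.

## Working session

There is one attempt and no reset: what is moved stays moved. The work goes in short steps, Python scripts to look and compute and a tool call to move; the robot and the scene stay as the last step left them, time stands still between calls to the robot, and variables do not carry over. Pictures are saved under pics/ and viewed, at most 10 in all, crops included, and the job is handed in when it is done.

Besides the shell and the picture viewer there is one more tool, called as name(argument=value, ...), one argument or row to a line, values as JSON. move_arm: Moves the arm, as the interface text tells. Its arguments: {"type":"object","properties":{"motion":{"type":"array","items":{"type":"array","items":{"type":"number"}}},"grip_force":{"type":"number"}},"required":["motion"]}

```bash
mkdir -p pics; ls
cat > h.py <<'E'
import numpy as np, cv2
from scipy.spatial.transform import Rotation as R
from rig import sensors, grab_frame, camera_params, order
def cam(n):
    p=camera_params(n); im,d=grab_frame(n); return im,d,p
def rays(p,uv):
    K=np.array(p["camera_matrix"]);k=p["k1"];uv=np.atleast_2d(np.asarray(uv,float))
    s=np.c_[(uv[:,0]-K[0,2])/K[0,0],(uv[:,1]-K[1,2])/K[1,1]];u=s.copy()
    for _ in range(20): u=s/(1+k*(u**2).sum(1,keepdims=True))
    T=np.array(p["world_from_camera"]);return T[:3,3],np.c_[u,np.ones(len(u))]@T[:3,:3].T
def plane(p,uv,z):
    o,r=rays(p,uv);return o+r*((z-o[2])/r[:,2])[:,None]
def pts(p,uv,d):
    o,r=rays(p,uv);return o+r*np.asarray(d,float).reshape(-1,1)
def pix(p,X):
    K=np.array(p["camera_matrix"]);T=np.array(p["world_from_camera"]);c=(np.atleast_2d(X)-T[:3,3])@T[:3,:3]
    s=c[:,:2]/c[:,2:];s=s*(1+p["k1"]*(s**2).sum(1,keepdims=True));return s@K[:2,:2].T+K[:2,2]
def cloud(p,d):
    v,u=np.mgrid[:384,:512];uv=np.c_[u.ravel(),v.ravel()];return pts(p,uv,d.ravel()).reshape(384,512,3)
def save(n,im): cv2.imwrite("pics/"+n,im[:,:,::-1])
def st():
    s=sensors.sense();print({k:np.round(s[k],3).tolist() for k in ("clock","qpos","eef_pos","tcp_rot","contact_force","opening","grasp_force")});return s
E
python3 - <<'E'
from h import *
st()
for n in("side","top"):
    im,d,p=cam(n);save(n+"0.png",im);np.savez(n+"0.npz",im=im,d=d)
    print(n,np.round(p["world_from_camera"],2).tolist(),np.round(p["camera_matrix"],1).tolist(),p["k1"],(d==0).mean())
E
```

```text
pics
{'clock': 0.0, 'qpos': [1.157, 0.354, 1.634, 0.0, 1.155, -0.002], 'eef_pos': [249.957, 572.304, 230.539], 'tcp_rot': [-3.14, -0.0, 2.73], 'contact_force': [-0.092, 0.04, -0.241], 'opening': 1.002, 'grasp_force': 0.0}
side [[0.82, -0.52, 0.25, 214.05], [-0.58, -0.73, 0.36, -447.17], [0.0, -0.44, -0.9, 1206.86], [0.0, 0.0, 0.0, 1.0]] [[382.3, 0.0, 258.6], [0.0, 382.3, 191.7], [0.0, 0.0, 1.0]] -0.12452552916556053 0.0038808186848958335
top [[-0.02, -0.99, 0.14, 307.79], [-1.0, 0.02, -0.0, -37.72], [0.0, -0.14, -0.99, 1349.6], [0.0, 0.0, 0.0, 1.0]] [[368.8, 0.0, 255.8], [0.0, 368.8, 190.6], [0.0, 0.0, 1.0]] 0.012488349787237047 0.004302978515625
```

View pics/side0.png

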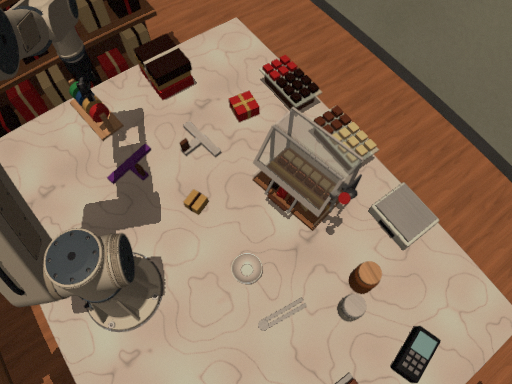

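View pics/top0.png

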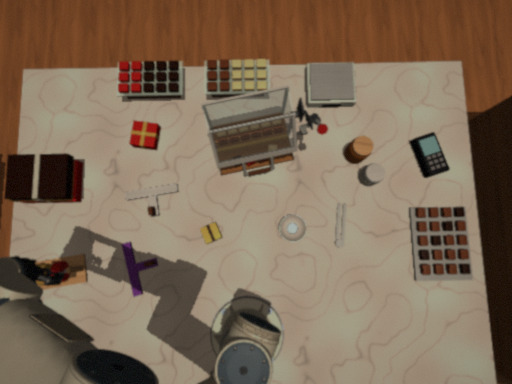

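Candidates for the straightedge are the aluminium T (top 152,193; side 203,140) and the purple T (top 137,268; side 130,163). I choose the aluminium one. The case is at top (252,135), its handle at (258,168) and the red button at (322,128). The tongs (340,225) and the grey slab (330,82) are not candidates. Next is a close crop of both views.

Run:
```python
from h import *
S=np.load("side0.npz");T=np.load("top0.npz")
a=cv2.resize(S["im"][95:235,240:370],None,fx=3,fy=4.2,interpolation=2)
a=cv2.resize(S["im"][100:240,240:370],(390,420),interpolation=2)
b=cv2.resize(T["im"][80:220,195:335],(410,410),interpolation=2)
c=cv2.resize(T["im"][170:225,115:190],(300,170),interpolation=2)
o=np.zeros((595,800,3),np.uint8);o[:420,:390]=a;o[:410,390:]=b;o[422:592,:300]=c
save("crop1.png",o)
ps,pt=camera_params("side"),camera_params("top")
# red button
for n,D,p,roi in(("side",S,ps,(330,360,180,215)),("top",T,pt,(308,335,115,140))):
    im=D["im"].astype(int);h=cv2.cvtColor(D["im"],cv2.COLOR_RGB2HSV)
    m=((h[...,0]<8)|(h[...,0]>172))&(h[...,1]>150)&(h[...,2]>90);k=np.zeros_like(m);k[roi[2]:roi[3],roi[0]:roi[1]]=1;m&=k.astype(bool)
    v,u=np.nonzero(m);print(n,len(u),u.mean(),v.mean(),np.median(D["d"][m]),pts(p,[[u.mean(),v.mean()]],np.median(D["d"][m])))
    globals()["r"+n]=rays(p,[[u.mean(),v.mean()]])
o1,r1=rside;o2,r2=rtop
A=np.c_[r1[0],-r2[0]];t=np.linalg.lstsq(A,o2-o1,rcond=None)[0];print("button",o1+t[0]*r1[0],o2+t[1]*r2[0])
# T cloud
C=cloud(pt,T["d"]);z=C[...,2];sub=np.zeros_like(z,bool);sub[175:222,118:188]=1
h=cv2.cvtColor(T["im"],cv2.COLOR_RGB2HSV)
for lo,hi in((10,28),(40,90)):
    m=sub&(z>lo)&(z<hi);P=C[m];
    print(lo,len(P),P.mean(0).round(1), [x for x in cv2.minAreaRect(P[:,:2].astype(np.float32))])
```

```text
side 119 343.83193277310926 197.67226890756302 970.26086 [[ 630.75292171 -234.71125428  329.24686121]]
top 66 321.8787878787879 128.62121212121212 1055.5276 [[ 631.50531359 -234.62249279  330.91469096]]
button [ 631.00524871 -234.58260491  328.71543634] [ 632.07273959 -234.96763551  329.12908432]
10 562 [497.6 336.7  16.9] [(471.3675537109375, 334.2950134277344), (105.12748718261719, 190.0199737548828), 8.784785270690918]
40 58 [433.4 326.4  63.2] [(434.2648010253906, 328.8417053222656), (30.46379852294922, 18.019615173339844), 9.036164283752441]
```

View pics/crop1.png

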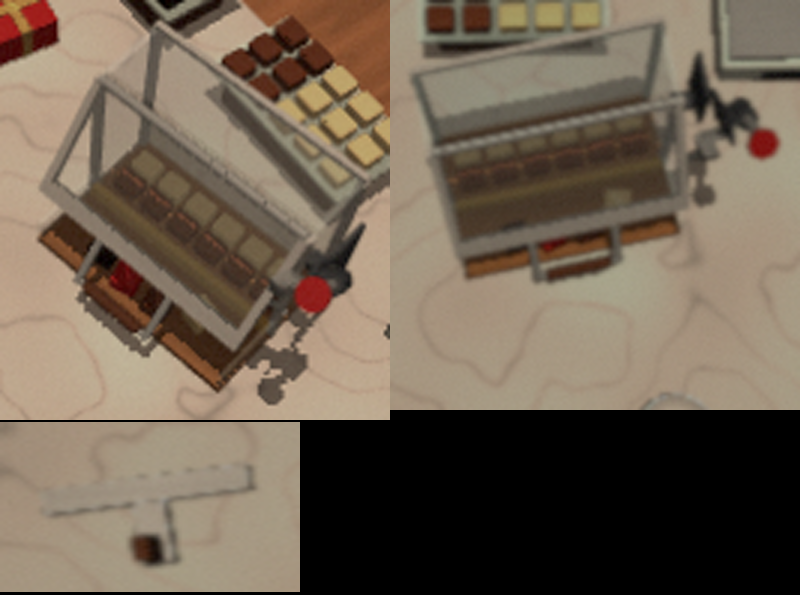

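The crop confirms the aluminium T with its dark wooden grip fin (top 152,211), yaw about 9°. The case is yawed about 11°, with the handle at the lower front. Next I fit the case pose.

Run:
```python
from h import *
S=np.load("side0.npz");T=np.load("top0.npz")
ps,pt=camera_params("side"),camera_params("top")
for n,D,p,roi in(("side",S,ps,(240,370,100,240)),("top",T,pt,(195,305,80,185))):
    C=cloud(p,D["d"]);h=cv2.cvtColor(D["im"],cv2.COLOR_RGB2HSV)
    k=np.zeros((384,512),bool);k[roi[2]:roi[3],roi[0]:roi[1]]=1
    m=k&(h[...,1]>120)&(h[...,0]<20)&(C[...,2]>6)&(C[...,2]<18)
    P=C[m][:,:2]
    print(n,"z hist",np.histogram(C[k][:,2],bins=range(0,400,20))[0])
    # front edge: per column bin min along x' after approx yaw 11.3
    for a in np.radians([11.3]):
        pass
    # iterate line
    a=np.radians(11.3)
    for _ in range(4):
        X=P@[np.cos(a),np.sin(a)];Y=P@[-np.sin(a),np.cos(a)]
        b=np.floor(Y/6);q=np.array([(Y[b==i].mean(),X[b==i].min()) for i in np.unique(b) if (b==i).sum()>3])
        f=np.polyfit(q[:,0],q[:,1],1);r=q[:,1]-np.polyval(f,q[:,0]);g=abs(r)<4;f=np.polyfit(q[g,0],q[g,1],1)
        a-=np.arctan(-f[0])*-1 if 0 else -np.arctan(-f[0])
    print("yaw",np.degrees(a),"front",f,"ylim",Y.min(),Y.max(),len(P))
    # hinge bar
    m=k&(C[...,2]>225)&(C[...,2]<255)&(h[...,1]<90);P=C[m]
    if len(P)>20:
        c=P.mean(0);u=np.linalg.svd(P-c)[2][0];print("hinge",c,np.degrees(np.arctan2(u[0],-u[1])),len(P), P[:,1].min(),P[:,1].max())
```

```text
side z hist [3667  356  319  649 1108  162  675  613  694  647  696 2136  985   44
   75    9  103    3    0]
yaw 19.82771534131214 front [ -0.65532262 647.25515853] ylim -36.50367285775959 499.70880014094666 746
hinge [724.46574683 -32.0583072  238.39800867] -170.84245470192369 2909 -201.3063526489897 123.0643089185669
top z hist [2172   90   32  565  474   95  538  482  551  537  577 1897 1266   12
    0    0    0    0    0]
yaw 11.056970189468567 front [7.97191522e-04 5.74221477e+02] ylim -297.01165491061084 -28.28842032959908 336
hinge [727.66188372 -27.73060122 239.16659317] -171.60235819945854 2897 -198.47696271126853 125.05967043910209<stdin>:18: RankWarning: Polyfit may be poorly conditioned
<stdin>:18: RankWarning: Polyfit may be poorly conditioned
```

Run:
```python
from h import *
for n,roi in(("side",(240,370,100,240)),("top",(195,305,80,185))):
    D=np.load(n+"0.npz");p=camera_params(n);C=cloud(p,D["d"])
    k=np.zeros((384,512),bool);k[roi[2]:roi[3],roi[0]:roi[1]]=1
    P=C[k];m=(P[:,2]>228)&(P[:,2]<250)
    r=cv2.minAreaRect(P[m][:,:2].astype(np.float32));print(n,"topglass",r)
    a=np.radians(11.06);ex=np.array([np.cos(a),np.sin(a)]);ey=np.array([-ex[1],ex[0]])
    X=P[:,:2]@ex-669.4;Y=P[:,:2]@ey+161.5;Z=P[:,2]
    m=(X<-25)&(X>-160)&(Z>95)&(Z<215)&(abs(Y)<110)
    A=np.c_[Z[m]-235,Y[m],np.ones(m.sum())]
    w=np.ones(len(A),bool)
    for _ in range(5):
        f=np.linalg.lstsq(A[w],X[m][w],rcond=None)[0];w=abs(A@f-X[m])<5
    print("door x=",f,w.sum(),"angle below level",np.degrees(np.arctan2(1,f[0])))
    # yaw from door: dX/dY
    print("yaw corr deg",np.degrees(np.arctan(-f[1])))
    m=(X<-20)&(X>-170)&(Z>95)&(Z<222);print("door Y range",np.percentile(Y[m],[0.5,1,99,99.5]))
    v,u=np.nonzero(k);
    # lowest strip/handle points
    m=(abs(Y)<40)&(X<-97)&(Z>35)&(Z<120);print("handle/strip X",np.c_[X[m],Z[m]][np.argsort(Z[m])][:40:4].round(0).tolist(), m.sum())
```

```text
side topglass ((700.8981323242188, -43.24232482910156), (168.03887939453125, 313.8929443359375), 10.109821319580078)
door x= [ 7.37351374e-01 -3.59063053e-03 -4.71148339e+00] 2127 angle below level 53.59674145744053
yaw corr deg 0.20572709111849705
door Y range [-141.95182363 -139.54207148  137.72980197  139.68748627]
handle/strip X [[-132.0, 62.0], [-133.0, 65.0], [-132.0, 66.0], [-131.0, 66.0], [-131.0, 67.0], [-133.0, 67.0], [-130.0, 67.0], [-131.0, 68.0], [-134.0, 68.0], [-134.0, 68.0]] 113
top topglass ((725.8287963867188, -36.664337158203125), (324.0860595703125, 162.89324951171875), 88.91708374023438)
door x= [ 7.39177989e-01 -1.01652555e-05 -4.09187667e+00] 1742 angle below level 53.52900363013844
yaw corr deg 0.0005824262393296954
door Y range [-139.98691568 -138.75175049  136.64957541  137.86193612]
handle/strip X [[-131.0, 60.0], [-132.0, 65.0], [-131.0, 65.0], [-121.0, 66.0], [-118.0, 67.0], [-119.0, 68.0], [-117.0, 68.0], [-123.0, 68.0], [-129.0, 69.0], [-126.0, 69.0]] 99
```

```bash
cat > plan.py <<'E'
# rows for move_arm; commanded pose kept in cmd.npz
from h import *
from scipy.spatial.transform import Slerp
A=np.radians(11.08);O=np.array([688.1,-30.4,0])
CR=R.from_euler("z",A).as_matrix()
def case(x,y,z): return O+CR@[x,y,z]
def tool(yaw,tilt,mode):   # tilt: from straight down, forward. mode 'v': fingers close in vertical plane; 'h': sideways
    ex=np.array([np.cos(yaw),np.sin(yaw),0]);ey=np.array([-ex[1],ex[0],0]);ez=np.array([0,0,1.])
    z=np.sin(tilt)*ex-np.cos(tilt)*ez
    x=ey if mode=='v' else np.cross(-ey,z)
    return np.c_[x,np.cross(z,x),z]
def load():
    c=np.load("cmd.npz");return c["p"],c["R"]
def go(wps,v=40,w=9.,hold=1,commit=True):
    """wps: (tcp pos mm, R, opening m[, rows])"""
    p,Rm=load();rows=[];p0,R0=p.copy(),Rm.copy()
    for wp in wps:
        q,Q,op=np.asarray(wp[0],float),wp[1],wp[2]
        ang=np.degrees(R.from_matrix(Rm.T@Q).magnitude())
        n=wp[3] if len(wp)>3 else max(1,int(np.ceil(max(np.linalg.norm(q-p)/v,ang/w))))
        sl=Slerp([0,1],R.from_matrix([Rm,Q]))
        for t in np.arange(1,n+1)/n: rows.append((p+t*(q-p),sl(t).as_matrix(),op))
        p,Rm=q,Q
    rows+=[rows[-1]]*hold
    for i in range(0,len(rows),8):
        out=[]
        for q,Q,op in rows[i:i+8]:
            t=R.from_matrix(R0.T@Q).as_rotvec().round(3);s=(R0.T@(q-p0)/1000*2).round(3)/2
            out.append([*t.tolist(),*s.round(4).tolist(),op])
        print(str(out).replace(" ","").replace("-0.0,","0,"))
        p0,R0=p0+R0@s*1000,R0@R.from_rotvec(t).as_matrix()
    if commit: np.savez("cmd.npz",p=p0,R=R0)
E
python3 - <<'E'
from plan import *
np.savez("cmd.npz",p=np.array([250.161,572.754,231.281]),R=R.from_euler("xyz",[-3.14159,0,2.728]).as_matrix())
pt=camera_params("top")
for n,uv,z in(("gold",(211,233),40),("dish",(292,228),30),("gift",(144,135),50),("jar",(360,148),120),("purple",(135,268),20)):print(n,plane(pt,[uv],z)[0].round())
q=0.112;a=np.radians(60)-q
def H(q): a=np.radians(60)-q; return np.array([-210*np.cos(a),0,235-210*np.sin(a)])
T=tool(A,np.pi/4,'v');z=T[:,2]
g=case(*H(q))+19*z;print("handle tcp",g, case(*H(q)))
go([((330,330,280),tool(np.radians(35),.3,'v'),0.05),(g-100*z,T,0.05)])
E
```

```text
gold [351. 118.  40.]
dish [ 363. -169.   30.]
gift [710. 359.  50.]
jar [ 627. -403.  120.]
purple [235. 389.  20.]
handle tcp [578.93995427 -51.7767815   52.57453305] [565.75535696 -54.35871754  66.00956189]
[[-0.042,-0.012,0.077,-0.0245,-0.027,-0.007,0.05],[-0.084,-0.023,0.155,-0.049,-0.0545,-0.014,0.05],[-0.125,-0.035,0.232,-0.073,-0.0815,-0.021,0.05],[-0.167,-0.047,0.31,-0.0975,-0.1085,-0.028,0.05],[-0.209,-0.059,0.387,-0.122,-0.136,-0.035,0.05],[-0.251,-0.07,0.465,-0.1465,-0.163,-0.042,0.05],[-0.292,-0.082,0.542,-0.1705,-0.19,-0.0485,0.05],[-0.328,-0.106,0.574,-0.1975,-0.2145,-0.0355,0.05]]
[[-0.04,-0.018,0.03,-0.0355,-0.0095,0.0105,0.05],[-0.08,-0.036,0.06,-0.0715,-0.019,0.0215,0.05],[-0.12,-0.054,0.09,-0.107,-0.0285,0.032,0.05],[-0.16,-0.073,0.12,-0.1425,-0.038,0.043,0.05],[-0.199,-0.091,0.15,-0.1785,-0.0475,0.0535,0.05],[-0.239,-0.109,0.18,-0.214,-0.057,0.0645,0.05],[-0.279,-0.127,0.21,-0.25,-0.0665,0.0755,0.05],[-0.319,-0.145,0.24,-0.2855,-0.076,0.086,0.05]]
[[-0.04,-0.018,0.03,-0.0355,-0.005,0.0135,0.05],[-0.08,-0.036,0.06,-0.071,-0.0095,0.0275,0.05],[-0.12,-0.055,0.09,-0.107,-0.0145,0.041,0.05],[-0.12,-0.055,0.09,-0.107,-0.0145,0.041,0.05]]
```

move_arm(
  motion=[
    [-0.042, -0.012, 0.077, -0.0245, -0.027, -0.007, 0.05],
    [-0.084, -0.023, 0.155, -0.049, -0.0545, -0.014, 0.05],
    [-0.125, -0.035, 0.232, -0.073, -0.0815, -0.021, 0.05],
    [-0.167, -0.047, 0.31, -0.0975, -0.1085, -0.028, 0.05],
    [-0.209, -0.059, 0.387, -0.122, -0.136, -0.035, 0.05],
    [-0.251, -0.07, 0.465, -0.1465, -0.163, -0.042, 0.05],
    [-0.292, -0.082, 0.542, -0.1705, -0.19, -0.0485, 0.05],
    [-0.328, -0.106, 0.574, -0.1975, -0.2145, -0.0355, 0.05],
  ],
  grip_force=40,
)

```text
clock: 1.1
eef_pos: [346.0, 296.5, 267.9]
tcp_rot: [2.798, 0.007, 2.147]
contact_force: [1.7, 0.3, 0.2]
opening: 0.585
grasp_force: 0.0
```

move_arm(
  motion=[
    [-0.04, -0.018, 0.03, -0.0355, -0.0095, 0.0105, 0.05],
    [-0.08, -0.036, 0.06, -0.0715, -0.019, 0.0215, 0.05],
    [-0.12, -0.054, 0.09, -0.107, -0.0285, 0.032, 0.05],
    [-0.16, -0.073, 0.12, -0.1425, -0.038, 0.043, 0.05],
    [-0.199, -0.091, 0.15, -0.1785, -0.0475, 0.0535, 0.05],
    [-0.239, -0.109, 0.18, -0.214, -0.057, 0.0645, 0.05],
    [-0.279, -0.127, 0.21, -0.25, -0.0665, 0.0755, 0.05],
    [-0.319, -0.145, 0.24, -0.2855, -0.076, 0.086, 0.05],
  ],
)

```text
clock: 2.1
eef_pos: [445.1, 84.0, 177.2]
tcp_rot: [2.528, -0.001, 1.93]
contact_force: [-0.4, 0.8, -0.6]
opening: 0.587
grasp_force: 0.0
```

move_arm(
  motion=[
    [-0.04, -0.018, 0.03, -0.0355, -0.005, 0.0135, 0.05],
    [-0.08, -0.036, 0.06, -0.071, -0.0095, 0.0275, 0.05],
    [-0.12, -0.055, 0.09, -0.107, -0.0145, 0.041, 0.05],
    [-0.12, -0.055, 0.09, -0.107, -0.0145, 0.041, 0.05],
  ],
)

```text
clock: 2.6
eef_pos: [480.0, 20.4, 143.0]
tcp_rot: [2.438, -0.033, 1.862]
contact_force: [0.6, 1.1, 0.8]
opening: 0.585
grasp_force: 0.0
```

Run:
```python
from plan import *
s=st();p,Rm=load();print(p.round(1),R.from_matrix(Rm).as_euler("xyz").round(3))
im,d,pp=cam("wrist");save("w1.png",im);np.savez("w1.npz",im=im,d=d)
print(np.round(Rm.T@(np.array(pp["world_from_camera"])[:3,3]-p)),pix(pp,[case(-124.8,0,66)]),pix(pp,[case(-124.8,42,66)]))
```

```text
{'clock': 2.6, 'qpos': [-0.194, 0.124, 2.476, 1.834, 0.342, -2.213], 'eef_pos': [480.024, 20.381, 143.007], 'tcp_rot': [2.438, -0.033, 1.862], 'contact_force': [0.577, 1.116, 0.826], 'opening': 0.585, 'grasp_force': 0.0}
[509.6 -65.5 123.4] [2.356e+00 1.000e-03 1.764e+00]
[ 150.   14. -172.] [[255.23929969 308.16183856]] [[257.93275433 260.65444447]]
```

View pics/w1.png

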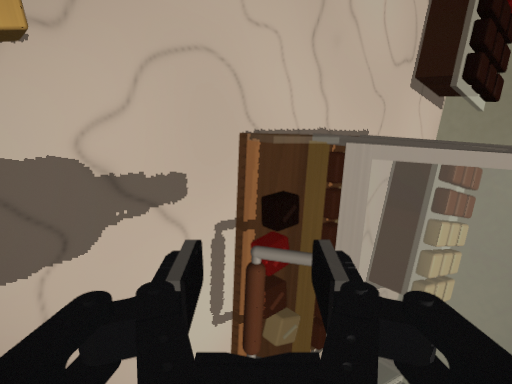

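Run:
```python
from plan import *
from scipy.optimize import least_squares
s=sensors.sense()
S=[((0.353,1.633),np.array([250.161,572.754,231.281]),np.array([0,0,-1.])),
   (s["qpos"][1:3],np.array(s["eef_pos"]),R.from_euler("xyz",s["tcp_rot"]).as_matrix()[:,2])]
az=s["qpos"][0]
for r0 in(0,50,100,150):
    M=[];y=[]
    for i,((a,b),p,z) in enumerate(S):
        t=[1.1592,az][i];u=np.array([np.cos(t),np.sin(t)])
        # unknown a,b,h,L : wrist=p-L z
        M.append([np.sin(a),np.sin(a+b),0,z[:2]@u]);y.append(p[:2]@u-r0)
        M.append([np.cos(a),np.cos(a+b),1,z[2]]);y.append(p[2])
        if i==1: print("lateral row",[0,0,0,z[:2]@[-u[1],u[0]]],p[:2]@[-u[1],u[0]])
    x=np.linalg.lstsq(np.array(M),np.array(y),rcond=None)[0];print(r0,x.round(1),np.linalg.cond(M))
```

```text
lateral row [0, 0, 0, np.float64(0.32306805579702835)] 112.2154227216416
0 [677.  427.3  58.1 289.7] 26.127611255103083
lateral row [0, 0, 0, np.float64(0.32306805579702835)] 112.2154227216416
50 [615.7 395.8  56.6 243.4] 26.127611255103083
lateral row [0, 0, 0, np.float64(0.32306805579702835)] 112.2154227216416
100 [554.3 364.3  55.2 197.1] 26.127611255103083
lateral row [0, 0, 0, np.float64(0.32306805579702835)] 112.2154227216416
150 [493.  332.8  53.7 150.8] 26.127611255103083
```

The wrist picture shows the handle sleeve at (256,300) and the pralines dark (280,210), red (270,255), milk (272,293), ivory (280,325). The calibration agrees with the projected handle position. The arm lagged near a wrist singularity (j5 small), so I'll go to the flipped wrist posture and lift by hooking under the handle.

```bash
cat >> plan.py <<'E'
def sync():
    s=sensors.sense();p=np.array(s["eef_pos"]);p[2]+=.7;np.savez("cmd.npz",p=p,R=R.from_euler("xyz",s["tcp_rot"]).as_matrix())
def H(q): a=np.radians(60)-q; return np.array([-210*np.cos(a),0,235-210*np.sin(a)])
E
python3 - <<'E'
from plan import *
sync();T=tool(-.1,np.radians(60),'h')
go([((440,-30,190),T,0.0)],w=6,hold=2)
E
```

```text
[[-0.03,0.001,0.098,-0.002,-0.0005,-0.004,0.0],[-0.06,0.002,0.196,-0.0035,-0.001,-0.008,0.0],[-0.089,0.003,0.295,-0.0055,-0.0015,-0.012,0.0],[-0.119,0.004,0.393,-0.007,-0.002,-0.016,0.0],[-0.149,0.005,0.491,-0.009,-0.0025,-0.02,0.0],[-0.179,0.007,0.589,-0.011,-0.003,-0.0235,0.0],[-0.209,0.008,0.687,-0.0125,-0.0035,-0.0275,0.0],[-0.238,0.009,0.786,-0.0145,-0.004,-0.0315,0.0]]
[[-0.03,0.001,0.098,-0.0015,0.0015,-0.004,0.0],[-0.06,0.002,0.196,-0.0025,0.0035,-0.008,0.0],[-0.09,0.003,0.294,-0.004,0.005,-0.0115,0.0],[-0.12,0.004,0.392,-0.005,0.007,-0.0155,0.0],[-0.15,0.006,0.491,-0.0065,0.0085,-0.019,0.0],[-0.179,0.007,0.589,-0.0075,0.0105,-0.023,0.0],[-0.209,0.008,0.687,-0.009,0.012,-0.027,0.0],[-0.239,0.009,0.785,-0.01,0.014,-0.0305,0.0]]
[[-0.03,0.001,0.098,0.0005,0.003,-0.0035,0.0],[-0.06,0.002,0.197,0.001,0.006,-0.0065,0.0],[-0.06,0.002,0.197,0.001,0.006,-0.0065,0.0],[-0.06,0.002,0.197,0.001,0.006,-0.0065,0.0]]
```

move_arm(
  motion=[
    [-0.03, 0.001, 0.098, -0.002, -0.0005, -0.004, 0.0],
    [-0.06, 0.002, 0.196, -0.0035, -0.001, -0.008, 0.0],
    [-0.089, 0.003, 0.295, -0.0055, -0.0015, -0.012, 0.0],
    [-0.119, 0.004, 0.393, -0.007, -0.002, -0.016, 0.0],
    [-0.149, 0.005, 0.491, -0.009, -0.0025, -0.02, 0.0],
    [-0.179, 0.007, 0.589, -0.011, -0.003, -0.0235, 0.0],
    [-0.209, 0.008, 0.687, -0.0125, -0.0035, -0.0275, 0.0],
    [-0.238, 0.009, 0.786, -0.0145, -0.004, -0.0315, 0.0],
  ],
)

```text
clock: 3.65
eef_pos: [461.5, -0.4, 164.1]
tcp_rot: [2.383, -0.584, 1.259]
contact_force: [1.4, -0.1, 0.1]
opening: -0.001
grasp_force: 0.0
```

move_arm(
  motion=[
    [-0.03, 0.001, 0.098, -0.0015, 0.0015, -0.004, 0.0],
    [-0.06, 0.002, 0.196, -0.0025, 0.0035, -0.008, 0.0],
    [-0.09, 0.003, 0.294, -0.004, 0.005, -0.0115, 0.0],
    [-0.12, 0.004, 0.392, -0.005, 0.007, -0.0155, 0.0],
    [-0.15, 0.006, 0.491, -0.0065, 0.0085, -0.019, 0.0],
    [-0.179, 0.007, 0.589, -0.0075, 0.0105, -0.023, 0.0],
    [-0.209, 0.008, 0.687, -0.009, 0.012, -0.027, 0.0],
    [-0.239, 0.009, 0.785, -0.01, 0.014, -0.0305, 0.0],
  ],
)

```text
clock: 4.65
eef_pos: [475.2, -24.5, 200.0]
tcp_rot: [2.905, -0.991, 0.254]
contact_force: [1.1, 0.3, -0.3]
opening: -0.001
grasp_force: 0.0
```

move_arm(
  motion=[
    [-0.03, 0.001, 0.098, 0.0005, 0.003, -0.0035, 0.0],
    [-0.06, 0.002, 0.197, 0.001, 0.006, -0.0065, 0.0],
    [-0.06, 0.002, 0.197, 0.001, 0.006, -0.0065, 0.0],
    [-0.06, 0.002, 0.197, 0.001, 0.006, -0.0065, 0.0],
  ],
)

```text
clock: 5.15
eef_pos: [473.2, -29.9, 206.2]
tcp_rot: [-3.137, -1.014, -0.1]
contact_force: [0.5, 0.0, 0.3]
opening: -0.001
grasp_force: 0.0
```

Run:
```python
from plan import *
s=st();p,Rm=load();print(p.round(1),R.from_matrix(Rm).as_euler("xyz").round(3))
sync();T=tool(-.1,np.radians(60),'h');z=T[:,2];n=T[:,0]
h=case(*H(.112));b=h-26*n+28*z
go([(b-70*z,T,0.0),(b,T,0.)],v=20,hold=2)
```

```text
{'clock': 5.15, 'qpos': [-0.021, 0.055, 2.658, 3.254, 0.586, -1.623], 'eef_pos': [473.206, -29.915, 206.246], 'tcp_rot': [-3.137, -1.014, -0.1], 'contact_force': [0.514, 0.047, 0.264], 'opening': -0.001, 'grasp_force': 0.0}
[440.1 -30.2 189.9] [-3.141 -1.047 -0.101]
[[-0.001,0.004,0.0,-0.012,0.002,0.014,0.0],[-0.001,0.008,0.0,-0.0245,0.004,0.0285,0.0],[-0.002,0.013,0.0,-0.0365,0.006,0.0425,0.0],[-0.002,0.017,0.0,-0.0485,0.008,0.057,0.0],[-0.003,0.021,0.0,-0.0605,0.0095,0.071,0.0],[-0.003,0.025,0.0,-0.073,0.0115,0.085,0.0],[-0.004,0.029,0.0,-0.085,0.0135,0.0995,0.0],[-0.005,0.033,0.0,-0.097,0.0155,0.1135,0.0]]
[[0.0,0.0,0.0,0,0.0,0.0175,0.0],[0.0,0.0,0.0,0,0.0,0.035,0.0],[0.0,0.0,0.0,0,0.0,0.0525,0.0],[0.0,0.0,0.0,0,0.0,0.07,0.0],[0.0,0.0,0.0,0,0.0,0.07,0.0],[0.0,0.0,0.0,0,0.0,0.07,0.0]]
```

```bash
cat > kin.py <<'E'
from plan import *
from scipy.optimize import least_squares
def fk(q,k):
    r0,a,b,e,h,L=k
    u=np.array([np.cos(q[0]),np.sin(q[0]),0]);l=np.array([-u[1],u[0],0]);ez=np.array([0,0,1.])
    d=lambda t:np.sin(t)*u+np.cos(t)*ez
    w=r0*u+h*ez+a*d(q[1])+b*d(q[1]+q[2])+e*d(q[1]+q[2]-np.pi/2)
    # frame: forearm f, lateral l ; x=l,y=f-side,z=f
    f=d(q[1]+q[2]);F=np.c_[l,np.cross(f,l),f]
    M=F@R.from_euler("ZXZ",[q[3],-q[4],q[5]]).as_matrix()
    return w+L*M[:,2],M
def ik(p,T,k,q0):
    f=lambda q:np.r_[fk(q,k)[0]-p,(fk(q,k)[1]-T).ravel()*200]
    s=least_squares(f,q0);return s.x,np.linalg.norm(s.fun)
E
python3 - <<'E'
from kin import *
Q=[[1.157,.353,1.633,0,1.155,-.002],[-0.194,0.124,2.476,1.834,0.342,-2.213],[-0.021,0.055,2.658,3.254,0.586,-1.623]]
P=[[250.161,572.754,231.281],[480.024,20.381,143.007],[473.206,-29.915,206.246]]
E=[[-3.14159,0,2.728],[2.438,-0.033,1.862],[-3.137,-1.014,-.1]]
k=[0,500,400,0,100,250]
for q,e in zip(Q,E):
    M=fk(q,k)[1];print("rot err deg",np.degrees((R.from_matrix(M).inv()*R.from_euler("xyz",e)).magnitude()))
s=least_squares(lambda k:np.concatenate([fk(q,k)[0]-p for q,p in zip(Q,P)]),k);print(s.x.round(1),s.fun.round(1))
np.save("k.npy",s.x)
E
```

```text
rot err deg 132.38737965579028
rot err deg 39.203517364796404
rot err deg 67.2159667258993
[  38.8   55.   762.1  111.1  534.  -228.4] [  3.7   5.2  -5.4 -34.2 -32.6  44.5  21.1   5.4 -39.1]
```

```bash
sed -i 's/-q\[4\]/q[4]/' kin.py
python3 - <<'E'
from kin import *
Q=[[1.157,.353,1.633,0,1.155,-.002],[-0.194,0.124,2.476,1.834,0.342,-2.213],[-0.021,0.055,2.658,3.254,0.586,-1.623]]
P=[[250.161,572.754,231.281],[480.024,20.381,143.007],[473.206,-29.915,206.246]]
E=[[-3.14159,0,2.728],[2.438,-0.033,1.862],[-3.137,-1.014,-.1]]
k=[0,500,400,0,100,250]
for q,e in zip(Q,E):
    M=fk(q,k)[1];print("rot err deg",np.degrees((R.from_matrix(M).inv()*R.from_euler("xyz",e)).magnitude()))
s=least_squares(lambda k:np.concatenate([fk(q,k)[0]-p for q,p in zip(Q,P)]),k);print(s.x.round(1),s.fun.round(1));k=s.x
np.save("k.npy",k)
T=lambda t,m='h',yaw=-.1:tool(yaw,np.radians(t),m)
q=Q[2]
for t in(45,60,70,80):
    for a in(.112,.6,1.047,1.4,1.6):
        M=T(t);p=case(*H(a))-22*M[:,0]+28*M[:,2];q,e=ik(p,M,k,q if a>.112 else Q[2]);print("hook",t,a,q.round(2),round(e,1))
E
```

```text
rot err deg 0.1084265745721213
rot err deg 0.027158260164136895
rot err deg 0.0693811677997034
[ -9.  589.2 493.2 -52.6 271.9 346.4] [ 1.1 -0.5  0.   0.  -0.4 -0.2 -0.1 -1.5  0.2]
hook 45 0.112 [-0.09  0.56  2.43  3.15  0.63 -1.57] 0.0
hook 45 0.6 [-0.16  0.28  2.53  3.04  0.46 -1.53] 0.0
hook 45 1.047 [-0.19 -0.02  2.48  2.58  0.12 -1.08] 0.0
hook 45 1.4 [-0.17 -0.17  2.37  3.47 -0.16 -1.95] 0.0
hook 45 1.6 [-0.15 -0.19  2.3   3.28 -0.26 -1.73] 0.0
hook 60 0.112 [-0.09  0.79  2.51  3.15  1.21 -1.57] 0.0
hook 60 0.6 [-0.17  0.55  2.64  3.07  1.1  -1.58] 0.0
hook 60 1.047 [-0.21  0.14  2.64  2.99  0.69 -1.51] 0.0
hook 60 1.4 [-0.19 -0.1   2.54  2.92  0.35 -1.41] 0.0
hook 60 1.6 [-0.16 -0.16  2.46  2.9   0.21 -1.37] 0.0
hook 70 0.112 [-0.09  0.98  2.51  3.15  1.57 -1.57] 0.0
hook 70 0.6 [-0.18  0.81  2.68  3.07  1.57 -1.6 ] 0.0
hook 70 1.047 [-0.22  0.38  2.71  3.02  1.18 -1.56] 0.0
hook 70 1.4 [-0.2   0.05  2.63  3.01  0.76 -1.51] 0.0
hook 70 1.6 [-0.16 -0.06  2.56  3.03  0.58 -1.5 ] 0.0
hook 80 0.112 [-0.09  1.16  2.48  3.15  1.89 -1.57] 0.0
hook 80 0.6 [-0.19  1.06  2.67  3.05  1.98 -1.62] 0.0
hook 80 1.047 [-0.23  0.7   2.75  3.01  1.7  -1.61] 0.0
hook 80 1.4 [-0.2   0.29  2.7   3.04  1.24 -1.55] 0.0
hook 80 1.6 [-0.17  0.13  2.63  3.06  1.02 -1.54] 0.0
```

```bash
cat >> kin.py <<'E'
K=np.load("k.npy") if __import__("os").path.exists("k.npy") else None
LIM=np.array([2.22,2.22,2.79,3.14,3.14,3.14])*.7/8
def check(wps,v=40,w=9.):
    p,Rm=load();q=np.array(sensors.sense()["qpos"]);worst=0;js=[q]
    for wp in wps:
        P,Q=np.asarray(wp[0],float),wp[1]
        ang=np.degrees(R.from_matrix(Rm.T@Q).magnitude())
        n=wp[3] if len(wp)>3 else max(1,int(np.ceil(max(np.linalg.norm(P-p)/v,ang/w))))
        sl=Slerp([0,1],R.from_matrix([Rm,Q]))
        for t in np.arange(1,n+1)/n:
            q2,e=ik(p+t*(P-p),sl(t).as_matrix(),K,q);worst=max(worst,e);f=abs(q2-q)/LIM
            if f.max()>1: print("fast",t.round(2),f.round(1))
            q=q2;js.append(q)
        p,Rm=P,Q;print("  wp n",n,q.round(2))
    js=np.array(js);print("range",js.min(0).round(2),js.max(0).round(2),"err",round(worst,2))
E
cat > hook.py <<'E'
from kin import *
import sys
qs=[.112,.35,.6,.85,1.047,1.25,1.4,1.5,1.6];ts=[57,54,53,55,58,61,63,64,65]
def hk(q,off=20,ins=26):
    T=tool(-.13,np.radians(np.interp(q,qs,ts)),'h');return case(*H(q))-off*T[:,0]+ins*T[:,2],T
E
python3 - <<'E'
from hook import *
sync()
b,T=hk(.112,27,26);z=T[:,2]
w=[(b-60*z,T,0.),(b,T,0.)]
check(w,v=20)
# simulate from b: lift
w2=[(*hk(q),0.,3) for q in np.arange(.2,1.61,.1)]
check(w+w2,v=20)
go(w,v=20,hold=2)
E
```

```text
wp n 8 [-0.05  0.68  2.61  3.22  1.15 -1.56]
  wp n 4 [-0.06  0.75  2.5   3.21  1.11 -1.56]
range [-0.06  0.05  2.5   3.21  0.59 -1.62] [-0.02  0.75  2.67  3.25  1.15 -1.56] err 0.0
  wp n 8 [-0.05  0.68  2.61  3.22  1.15 -1.56]
  wp n 4 [-0.06  0.75  2.5   3.21  1.11 -1.56]
  wp n 3 [-0.08  0.68  2.52  3.19  1.04 -1.57]
  wp n 3 [-0.09  0.61  2.55  3.18  0.97 -1.57]
  wp n 3 [-0.11  0.54  2.57  3.16  0.91 -1.57]
  wp n 3 [-0.12  0.47  2.59  3.15  0.85 -1.57]
  wp n 3 [-0.13  0.39  2.6   3.14  0.77 -1.57]
  wp n 3 [-0.15  0.33  2.61  3.12  0.73 -1.57]
  wp n 3 [-0.16  0.25  2.62  3.11  0.68 -1.56]
  wp n 3 [-0.16  0.19  2.62  3.1   0.64 -1.55]
  wp n 3 [-0.17  0.13  2.62  3.09  0.6  -1.55]
  wp n 3 [-0.17  0.07  2.61  3.08  0.56 -1.54]
  wp n 3 [-0.16  0.01  2.6   3.08  0.52 -1.54]
  wp n 3 [-0.16 -0.03  2.58  3.09  0.49 -1.54]
  wp n 3 [-0.15 -0.07  2.56  3.11  0.45 -1.55]
  wp n 3 [-0.13 -0.11  2.54  3.13  0.41 -1.56]
  wp n 3 [-0.12 -0.13  2.51  3.17  0.37 -1.59]
range [-0.17 -0.13  2.5   3.08  0.37 -1.62] [-0.02  0.75  2.67  3.25  1.15 -1.54] err 0.0
[[-0.004,-0.002,0.002,-0.012,0.002,0.015,0.0],[-0.007,-0.005,0.004,-0.024,0.0035,0.03,0.0],[-0.011,-0.007,0.006,-0.036,0.0055,0.045,0.0],[-0.015,-0.009,0.008,-0.048,0.007,0.06,0.0],[-0.019,-0.012,0.01,-0.06,0.009,0.075,0.0],[-0.022,-0.014,0.012,-0.072,0.0105,0.09,0.0],[-0.026,-0.016,0.014,-0.084,0.0125,0.105,0.0],[-0.03,-0.019,0.016,-0.096,0.0145,0.12,0.0]]
[[0.0,0.0,0.0,0.0,0,0.015,0.0],[0.0,0.0,0.0,0.0,0,0.03,0.0],[0.0,0.0,0.0,0.0,0,0.045,0.0],[0.0,0.0,0.0,0.0,0,0.06,0.0],[0.0,0.0,0.0,0.0,0,0.06,0.0],[0.0,0.0,0.0,0.0,0,0.06,0.0]]
```

move_arm(
  motion=[
    [-0.004, -0.002, 0.002, -0.012, 0.002, 0.015, 0.0],
    [-0.007, -0.005, 0.004, -0.024, 0.0035, 0.03, 0.0],
    [-0.011, -0.007, 0.006, -0.036, 0.0055, 0.045, 0.0],
    [-0.015, -0.009, 0.008, -0.048, 0.007, 0.06, 0.0],
    [-0.019, -0.012, 0.01, -0.06, 0.009, 0.075, 0.0],
    [-0.022, -0.014, 0.012, -0.072, 0.0105, 0.09, 0.0],
    [-0.026, -0.016, 0.014, -0.084, 0.0125, 0.105, 0.0],
    [-0.03, -0.019, 0.016, -0.096, 0.0145, 0.12, 0.0],
  ],
)

```text
clock: 6.15
eef_pos: [522.9, -49.3, 60.2]
tcp_rot: [-3.14, -0.994, -0.133]
contact_force: [0.5, 0.4, 0.1]
opening: -0.0
grasp_force: 0.0
```

move_arm(
  motion=[
    [0, 0, 0, 0, 0, 0.015, 0.0],
    [0, 0, 0, 0, 0, 0.03, 0.0],
    [0, 0, 0, 0, 0, 0.045, 0.0],
    [0, 0, 0, 0, 0, 0.06, 0.0],
    [0, 0, 0, 0, 0, 0.06, 0.0],
    [0, 0, 0, 0, 0, 0.06, 0.0],
  ],
)

```text
clock: 6.9
eef_pos: [572.2, -55.8, 28.7]
tcp_rot: [-3.14, -0.994, -0.133]
contact_force: [0.4, -0.6, 0.3]
opening: -0.001
grasp_force: 0.0
```

Run:
```python
from hook import *
s=st();p,Rm=load();print(p.round(1),R.from_matrix(Rm).as_euler("xyz").round(3))
sync()
go([(*hk(q),0.,1) for q in np.r_[.13:1.0:.055]],hold=0)
```

```text
{'clock': 6.9, 'qpos': [-0.068, 0.771, 2.471, 3.202, 1.095, -1.563], 'eef_pos': [572.166, -55.78, 28.68], 'tcp_rot': [-3.14, -0.994, -0.133], 'contact_force': [0.438, -0.594, 0.256], 'opening': -0.001, 'grasp_force': 0.0}
[572.6 -55.5  29.3] [ 3.141 -0.995 -0.129]
[[0.001,-0.003,-0.002,0.0075,0.0005,-0.003,0.0],[0.001,-0.016,-0.002,0.0085,0.003,-0.0145,0.0],[0.001,-0.028,-0.002,0.0105,0.006,-0.026,0.0],[0.001,-0.04,-0.002,0.0125,0.0085,-0.037,0.0],[0.001,-0.052,-0.002,0.0155,0.011,-0.048,0.0],[0.001,-0.056,-0.002,0.0195,0.0135,-0.0585,0.0],[0.001,-0.06,-0.002,0.024,0.0155,-0.069,0.0],[0.001,-0.063,-0.002,0.029,0.0175,-0.0795,0.0]]
[[0.0,-0.004,0.0,0.0045,0.0015,-0.0105,0.0],[0.0,-0.003,0.0,0.01,0.003,-0.0205,0.0],[0.0,0.005,0.0,0.0165,0.0045,-0.03,0.0],[0.0,0.013,0.0,0.023,0.006,-0.039,0.0],[0.0,0.02,0.0,0.0305,0.007,-0.048,0.0],[0.0,0.028,0.0,0.038,0.008,-0.0565,0.0],[0.0,0.042,0.0,0.0465,0.0085,-0.065,0.0],[0.0,0.056,0.0,0.0555,0.009,-0.0725,0.0]]
```

move_arm(
  motion=[
    [0.001, -0.003, -0.002, 0.0075, 0.0005, -0.003, 0.0],
    [0.001, -0.016, -0.002, 0.0085, 0.003, -0.0145, 0.0],
    [0.001, -0.028, -0.002, 0.0105, 0.006, -0.026, 0.0],
    [0.001, -0.04, -0.002, 0.0125, 0.0085, -0.037, 0.0],
    [0.001, -0.052, -0.002, 0.0155, 0.011, -0.048, 0.0],
    [0.001, -0.056, -0.002, 0.0195, 0.0135, -0.0585, 0.0],
    [0.001, -0.06, -0.002, 0.024, 0.0155, -0.069, 0.0],
    [0.001, -0.063, -0.002, 0.029, 0.0175, -0.0795, 0.0],
  ],
)

```text
clock: 7.9
eef_pos: [520.1, -66.6, 97.9]
tcp_rot: [3.141, -0.934, -0.13]
contact_force: [-1.2, 0.6, 0.2]
opening: -0.003
grasp_force: 0.0
```

move_arm(
  motion=[
    [0.0, -0.004, 0.0, 0.0045, 0.0015, -0.0105, 0.0],
    [0.0, -0.003, 0.0, 0.01, 0.003, -0.0205, 0.0],
    [0.0, 0.005, 0.0, 0.0165, 0.0045, -0.03, 0.0],
    [0.0, 0.013, 0.0, 0.023, 0.006, -0.039, 0.0],
    [0.0, 0.02, 0.0, 0.0305, 0.007, -0.048, 0.0],
    [0.0, 0.028, 0.0, 0.038, 0.008, -0.0565, 0.0],
    [0.0, 0.042, 0.0, 0.0465, 0.0085, -0.065, 0.0],
    [0.0, 0.056, 0.0, 0.0555, 0.009, -0.0725, 0.0],
  ],
)

```text
clock: 8.9
eef_pos: [493.8, -72.2, 185.5]
tcp_rot: [3.141, -0.99, -0.129]
contact_force: [-0.4, -0.3, 0.0]
opening: 0.001
grasp_force: 0.0
```

Run:
```python
from hook import *
s=st();p,Rm=load();print(p.round(1),R.from_matrix(Rm).as_euler("xyz").round(3))
go([(*hk(q),0.,1) for q in np.r_[1.0:1.55:.055,1.56,1.58,1.597,1.597]],hold=1)
```

```text
{'clock': 8.9, 'qpos': [-0.172, 0.155, 2.615, 3.081, 0.62, -1.545], 'eef_pos': [493.82, -72.237, 185.485], 'tcp_rot': [3.141, -0.99, -0.129], 'contact_force': [-0.396, -0.261, 0.007], 'opening': 0.001, 'grasp_force': 0.0}
[493.4 -72.1 184.8] [ 3.141 -0.987 -0.13 ]
[[0.0,0.012,0.0,0.0075,0.0,-0.0055,0.0],[0.0,0.027,0.0,0.0175,0.0,-0.0115,0.0],[0.0,0.041,0.0,0.028,0,-0.0175,0.0],[0.0,0.055,0.0,0.0385,-0.0005,-0.0225,0.0],[0.0,0.07,0.0,0.049,-0.001,-0.0275,0.0],[0.0,0.083,0.0,0.06,-0.0015,-0.0315,0.0],[0.0,0.096,0.0,0.0715,-0.0025,-0.035,0.0],[0.0,0.109,0.0,0.083,-0.0035,-0.038,0.0]]
[[0.0,0.01,0.0,0.0115,-0.0015,-0.0015,0.0],[0.0,0.02,0.0,0.023,-0.003,-0.002,0.0],[0.0,0.031,0.0,0.037,-0.005,-0.002,0.0],[0.0,0.035,0.0,0.041,-0.0055,-0.002,0.0],[0.0,0.038,0.0,0.045,-0.006,-0.0015,0.0],[0.0,0.038,0.0,0.045,-0.006,-0.0015,0.0],[0.0,0.038,0.0,0.045,-0.006,-0.0015,0.0]]
```

No lifting force, so the hook probably slipped. Checking the door.

```bash
cat >> kin.py <<'E'
def door(n="top",Clo=-25):
    im,d,p=cam(n);C=cloud(p,d).reshape(-1,3);L=(C-O)@CR
    X,Y,Z=L.T;r=np.hypot(X,Z-235)
    m=(X<-30)&(r>60)&(r<155)&(abs(Y)>70)&(abs(Y)<138)&(Z>60)
    a=np.arctan2(235-Z[m],-X[m]);hh,b=np.histogram(a,bins=np.arange(-1,1.4,.02));i=hh.argmax()
    c=a[abs(a-b[i]-.01)<.04];print(n,"door q",round(np.pi/3-np.median(c),3),len(c),len(a));return im,d,p
E
python3 - <<'E'
from hook import *
im,_,p=door("top");im,_,p=door("side")
save("s2.png",cv2.resize(im[90:260,200:400],(800,680))[:600]);print(pix(p,[case(*H(.112))]))
E
```

```text
top door q 0.159 827 897
side door q 0.161 973 1101
[[277.01763565 201.61919055]]
```

View pics/s2.png

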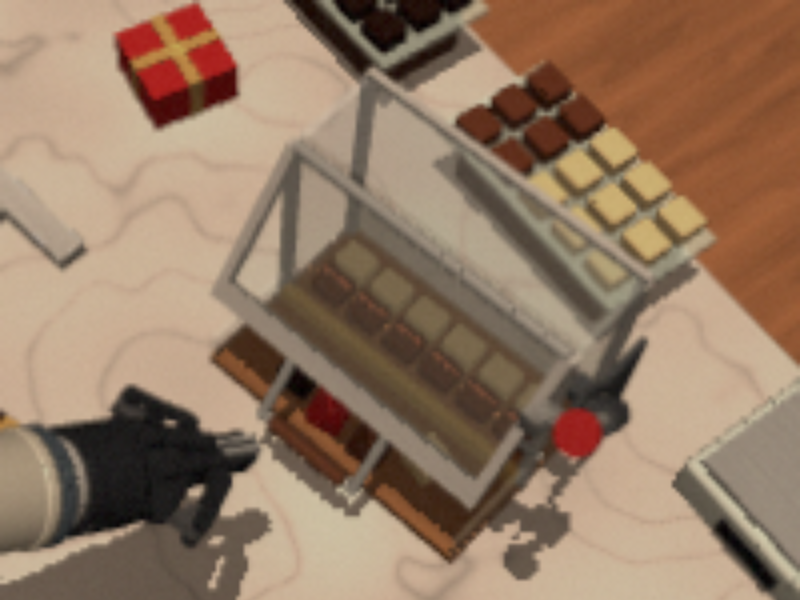

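```bash
cat >> kin.py <<'E'
def toolw(yaw,t): T=tool(yaw,t,'v');return np.c_[-T[:,0],-T[:,1],T[:,2]]
def hv(q,off=0,back=0,ts=(57,54,54,56,59,63,65,66,67)):
    T=toolw(A,np.radians(np.interp(q,[.1,.35,.6,.85,1.047,1.25,1.4,1.5,1.6],ts)));return case(*H(q))+(19-back)*T[:,2],T
E
python3 - <<'E'
from kin import *
for n in("top","side"):
    D=np.load(n+"0.npz");C=cloud(camera_params(n),D["d"]).reshape(-1,3);L=(C-O)@CR;X,Y,Z=L.T;r=np.hypot(X,Z-235)
    m=(X<-30)&(r>60)&(r<155)&(abs(Y)>70)&(abs(Y)<138)&(Z>60);a=np.arctan2(235-Z[m],-X[m]);hh,b=np.histogram(a,bins=np.arange(-1,1.4,.02));i=hh.argmax();print(n,np.pi/3-np.median(a[abs(a-b[i]-.01)<.04]))
sync()
p,Rm=load()
q0=.112
w=[((455,-70,215),toolw(.02,np.radians(56)),.045),(*hv(q0,back=70),.045),(*hv(q0),.045)]
check(w+[(*hv(q),.0,3) for q in np.arange(.2,1.61,.1)],v=25,w=7)
E
```

```text
top 0.14479375271533124
side 0.14995280733633454
  wp n 13 [-0.42 -0.02  2.63  2.37  0.53  0.44]
  wp n 6 [-0.46  0.54  2.55  2.47  0.95  0.04]
  wp n 3 [-0.35  0.65  2.45  2.59  0.96  0.02]
  wp n 3 [-0.36  0.6   2.47  2.56  0.92  0.05]
  wp n 3 [-0.38  0.54  2.49  2.51  0.86  0.08]
  wp n 3 [-0.41  0.47  2.51  2.46  0.81  0.12]
  wp n 3 [-0.43  0.41  2.52  2.41  0.78  0.17]
  wp n 3 [-0.45  0.35  2.53  2.34  0.74  0.24]
  wp n 3 [-0.48  0.29  2.54  2.27  0.73  0.3 ]
  wp n 3 [-0.5   0.22  2.54  2.2   0.71  0.37]
  wp n 3 [-0.52  0.17  2.54  2.13  0.7   0.44]
  wp n 3 [-0.54  0.11  2.54  2.07  0.7   0.5 ]
  wp n 3 [-0.55  0.07  2.53  2.03  0.71  0.56]
  wp n 3 [-0.56  0.03  2.53  2.    0.73  0.6 ]
  wp n 3 [-0.56 -0.01  2.51  1.98  0.73  0.65]
  wp n 3 [-0.55 -0.04  2.5   1.95  0.72  0.71]
  wp n 3 [-0.54 -0.07  2.47  1.93  0.71  0.76]
  wp n 3 [-0.51 -0.09  2.45  1.92  0.69  0.81]
range [-0.56 -0.09  2.45  1.92  0.49 -1.55] [-0.17  0.65  2.63  3.08  0.96  0.81] err 0.0
```

Run:
```python
from kin import *
sync()
q0=.125
go([((455,-70,215),toolw(.02,np.radians(56)),.045)],v=25,w=7,hold=0)
go([(*hv(q0,back=70),.045)],v=30,w=7,hold=1)
go([(*hv(q0),.045)],v=18,hold=2)
```

```text
[[0.007,-0.008,0.114,0.0,0.0,-0.0035,0.045],[0.013,-0.017,0.229,0.0005,0.0005,-0.0075,0.045],[0.02,-0.025,0.343,0.0005,0.0005,-0.011,0.045],[0.027,-0.033,0.457,0.0005,0.001,-0.015,0.045],[0.033,-0.042,0.571,0.001,0.001,-0.0185,0.045],[0.04,-0.05,0.686,0.001,0.0015,-0.0225,0.045],[0.047,-0.058,0.8,0.0015,0.0015,-0.026,0.045],[0.053,-0.067,0.914,0.0015,0.0015,-0.0295,0.045]]
[[0.007,-0.008,0.115,0.0,0.0,-0.004,0.045],[0.014,-0.016,0.229,0.0,0,-0.0075,0.045],[0.021,-0.025,0.343,0.0,0,-0.0115,0.045],[0.027,-0.033,0.457,0.0,0,-0.015,0.045],[0.034,-0.041,0.572,0.0,-0.0005,-0.019,0.045]]
[[0.002,-0.029,-0.019,-0.001,0.0125,0.0245,0.045],[0.005,-0.058,-0.039,-0.002,0.0245,0.049,0.045],[0.007,-0.087,-0.058,-0.0035,0.037,0.0735,0.045],[0.01,-0.116,-0.077,-0.0045,0.0495,0.098,0.045],[0.012,-0.145,-0.096,-0.0055,0.0615,0.1225,0.045],[0.012,-0.145,-0.096,-0.0055,0.0615,0.1225,0.045]]
[[0,0.0,0,0,0.0,0.0175,0.045],[0,0.0,0,0,0.0,0.035,0.045],[0,0.0,0,0,0.0,0.0525,0.045],[0,0.0,0,0,0.0,0.07,0.045],[0,0.0,0,0,0.0,0.07,0.045],[0,0.0,0,0,0.0,0.07,0.045]]
```

move_arm(
  motion=[
    [0.007, -0.008, 0.114, 0.0, 0.0, -0.0035, 0.045],
    [0.013, -0.017, 0.229, 0.0005, 0.0005, -0.0075, 0.045],
    [0.02, -0.025, 0.343, 0.0005, 0.0005, -0.011, 0.045],
    [0.027, -0.033, 0.457, 0.0005, 0.001, -0.015, 0.045],
    [0.033, -0.042, 0.571, 0.001, 0.001, -0.0185, 0.045],
    [0.04, -0.05, 0.686, 0.001, 0.0015, -0.0225, 0.045],
    [0.047, -0.058, 0.8, 0.0015, 0.0015, -0.026, 0.045],
    [0.053, -0.067, 0.914, 0.0015, 0.0015, -0.0295, 0.045],
  ],
)

```text
clock: 10.0
eef_pos: [469.9, -70.5, 201.6]
tcp_rot: [-2.281, -0.479, -1.232]
contact_force: [0.2, -0.3, -1.1]
opening: 0.527
grasp_force: 0.0
```

move_arm(
  motion=[
    [0.007, -0.008, 0.115, 0.0, 0.0, -0.004, 0.045],
    [0.014, -0.016, 0.229, 0.0, 0, -0.0075, 0.045],
    [0.021, -0.025, 0.343, 0.0, 0, -0.0115, 0.045],
    [0.027, -0.033, 0.457, 0.0, 0, -0.015, 0.045],
    [0.034, -0.041, 0.572, 0.0, -0.0005, -0.019, 0.045],
  ],
)

```text
clock: 10.62
eef_pos: [454.7, -69.6, 212.9]
tcp_rot: [-2.167, 0.004, -1.553]
contact_force: [-0.3, 0.8, 0.3]
opening: 0.529
grasp_force: 0.0
```

move_arm(
  motion=[
    [0.002, -0.029, -0.019, -0.001, 0.0125, 0.0245, 0.045],
    [0.005, -0.058, -0.039, -0.002, 0.0245, 0.049, 0.045],
    [0.007, -0.087, -0.058, -0.0035, 0.037, 0.0735, 0.045],
    [0.01, -0.116, -0.077, -0.0045, 0.0495, 0.098, 0.045],
    [0.012, -0.145, -0.096, -0.0055, 0.0615, 0.1225, 0.045],
    [0.012, -0.145, -0.096, -0.0055, 0.0615, 0.1225, 0.045],
  ],
)

```text
clock: 11.38
eef_pos: [521.6, -63.0, 91.3]
tcp_rot: [-2.157, 0.004, -1.378]
contact_force: [-0.2, -0.4, -0.7]
opening: 0.532
grasp_force: 0.0
```

Run:
```python
from kin import *
s=st();p,Rm=load();print(p.round(1),R.from_matrix(Rm).as_euler("xyz").round(3))
sync();go([(*hv(.125),.045)],v=18,hold=2)
```

```text
{'clock': 11.375, 'qpos': [-0.461, 0.551, 2.53, 2.458, 0.937, 0.05], 'eef_pos': [521.561, -62.974, 91.284], 'tcp_rot': [-2.157, 0.004, -1.378], 'contact_force': [-0.163, -0.372, -0.739], 'opening': 0.532, 'grasp_force': 0.0}
[579.4 -51.7  57.3] [-2.152  0.    -1.377]
[[0.001,0.0,-0.001,0.0,-0.001,0.017,0.045],[0.003,0.001,-0.002,0.0,-0.002,0.034,0.045],[0.004,0.001,-0.002,0.0,-0.0025,0.051,0.045],[0.005,0.002,-0.003,0.0,-0.0035,0.068,0.045],[0.005,0.002,-0.003,0.0,-0.0035,0.068,0.045],[0.005,0.002,-0.003,0.0,-0.0035,0.068,0.045]]
```

move_arm(
  motion=[
    [0.001, 0, -0.001, 0, -0.001, 0.017, 0.045],
    [0.003, 0.001, -0.002, 0, -0.002, 0.034, 0.045],
    [0.004, 0.001, -0.002, 0, -0.0025, 0.051, 0.045],
    [0.005, 0.002, -0.003, 0, -0.0035, 0.068, 0.045],
    [0.005, 0.002, -0.003, 0, -0.0035, 0.068, 0.045],
    [0.005, 0.002, -0.003, 0, -0.0035, 0.068, 0.045],
  ],
)

```text
clock: 12.12
eef_pos: [578.5, -51.1, 58.4]
tcp_rot: [-2.151, -0.002, -1.377]
contact_force: [-0.3, 0.6, 0.4]
opening: 0.525
grasp_force: 0.0
```

move_arm(
  motion=[
    [0, 0, 0, 0, 0, 0, 0.0],
    [0, 0, 0, 0, 0, 0, 0.0],
    [0, 0, 0, 0, 0, 0, 0.0],
    [0, 0, 0, 0, 0, 0, 0.0],
    [0, 0, 0, 0, 0, 0, 0.0],
    [0, 0, 0, 0, 0, 0, 0.0],
  ],
  grip_force=40,
)

```text
clock: 12.88
eef_pos: [576.8, -51.9, 56.8]
tcp_rot: [-2.156, -0.001, -1.379]
contact_force: [-3.6, -3.2, -6.9]
opening: 0.173
grasp_force: 39.0
```

Run:
```python
from kin import *
s=st();p,Rm=load();print(p.round(1))
go([(*hv(q),.0,1) for q in np.r_[.16:.76:.04]],hold=0)
```

```text
{'clock': 12.875, 'qpos': [-0.349, 0.66, 2.431, 2.583, 0.943, 0.031], 'eef_pos': [576.769, -51.886, 56.792], 'tcp_rot': [-2.156, -0.001, -1.379], 'contact_force': [-3.61, -3.159, -6.947], 'opening': 0.173, 'grasp_force': 39.001}
[579.  -51.6  57.3]
[[-0.007,0,0,0.0,-0.0005,-0.007,0.0],[-0.015,0,0,0.0,-0.0015,-0.0155,0.0],[-0.024,0,0,0.0,-0.0025,-0.024,0.0],[-0.032,0,0,0.0,-0.004,-0.032,0.0],[-0.04,0,0,0.0,-0.006,-0.04,0.0],[-0.047,0,0,0.0,-0.008,-0.0485,0.0],[-0.047,0,0,0.0,-0.011,-0.056,0.0],[-0.047,0,0,0.0,-0.014,-0.064,0.0]]
[[0.0,0,0,0.0,-0.0025,-0.008,0.0],[0.0,0,0,0.0,-0.006,-0.0155,0.0],[0.0,0,0,0.0,-0.0095,-0.0235,0.0],[0.0,0,0,0.0,-0.0135,-0.031,0.0],[0.006,0,0,0.0,-0.0175,-0.038,0.0],[0.011,0,0,0.0,-0.022,-0.045,0.0],[0.017,0,0,0.0,-0.027,-0.052,0.0]]
```

move_arm(
  motion=[
    [-0.007, 0, 0, 0.0, -0.0005, -0.007, 0.0],
    [-0.015, 0, 0, 0.0, -0.0015, -0.0155, 0.0],
    [-0.024, 0, 0, 0.0, -0.0025, -0.024, 0.0],
    [-0.032, 0, 0, 0.0, -0.004, -0.032, 0.0],
    [-0.04, 0, 0, 0.0, -0.006, -0.04, 0.0],
    [-0.047, 0, 0, 0.0, -0.008, -0.0485, 0.0],
    [-0.047, 0, 0, 0.0, -0.011, -0.056, 0.0],
    [-0.047, 0, 0, 0.0, -0.014, -0.064, 0.0],
  ],
)

```text
clock: 13.88
eef_pos: [530.8, -60.9, 103.4]
tcp_rot: [-2.205, -0.001, -1.38]
contact_force: [-7.2, -7.8, -10.6]
opening: 0.172
grasp_force: 39.5
```

move_arm(
  motion=[
    [0, 0, 0, 0, -0.0025, -0.008, 0.0],
    [0, 0, 0, 0, -0.006, -0.0155, 0.0],
    [0, 0, 0, 0, -0.0095, -0.0235, 0.0],
    [0, 0, 0, 0, -0.0135, -0.031, 0.0],
    [0.006, 0, 0, 0, -0.0175, -0.038, 0.0],
    [0.011, 0, 0, 0, -0.022, -0.045, 0.0],
    [0.017, 0, 0, 0, -0.027, -0.052, 0.0],
  ],
)

```text
clock: 14.75
eef_pos: [504.7, -66.1, 155.4]
tcp_rot: [-2.188, -0.001, -1.381]
contact_force: [-11.9, -10.5, -8.8]
opening: 0.168
grasp_force: 40.1
```

Run:
```python
from kin import *
s=st();p,Rm=load();print(p.round(1));door("side")
go([(*hv(q),.0,1) for q in np.r_[.76:1.57:.04,1.57,1.59,1.60,1.60]],hold=1)
```

```text
{'clock': 14.75, 'qpos': [-0.481, 0.276, 2.537, 2.261, 0.716, 0.309], 'eef_pos': [504.673, -66.089, 155.372], 'tcp_rot': [-2.188, -0.001, -1.381], 'contact_force': [-11.92, -10.533, -8.78], 'opening': 0.168, 'grasp_force': 40.054}
[508.4 -65.4 156.5]
side door q 0.743 1198 1365
[[0.006,0,0,0.0,-0.005,-0.007,0.0],[0.011,0,0,0.0,-0.0105,-0.0135,0.0],[0.017,0,0,0.0,-0.0165,-0.0195,0.0],[0.026,0,0,0.0,-0.0225,-0.0255,0.0],[0.037,0,0,0.0,-0.0285,-0.0315,0.0],[0.047,0,0,0.0,-0.035,-0.037,0.0],[0.058,0,0,0.0,-0.042,-0.042,0.0],[0.069,0,0,0.0,-0.049,-0.0475,0.0]]
[[0.013,0,0,0.0,-0.0075,-0.004,0.0],[0.027,0,0,0.0,-0.015,-0.008,0.0],[0.04,0,0,0.0,-0.023,-0.0115,0.0],[0.054,0,0,0.0,-0.031,-0.015,0.0],[0.068,0,0,0.0,-0.039,-0.018,0.0],[0.078,0,0,0.0,-0.047,-0.021,0.0],[0.088,0,0,0.0,-0.0555,-0.023,0.0],[0.097,0,0,0.0,-0.0635,-0.0255,0.0]]
[[0.009,0,0,0.0,-0.0085,-0.0005,0.0],[0.016,0,0,0.0,-0.017,-0.0015,0.0],[0.023,0,0,0.0,-0.0255,-0.0015,0.0],[0.03,0,0,0.0,-0.034,-0.0015,0.0],[0.037,0,0,0.0,-0.0425,-0.001,0.0],[0.039,0,0,0.0,-0.045,-0.001,0.0],[0.042,0,0,0.0,-0.049,-0.0005,0.0],[0.044,0,0,0.0,-0.051,-0.0005,0.0]]
[[0.0,0,0,0.0,0,0.0,0.0],[0.0,0,0,0.0,0,0.0,0.0]]
```

move_arm(
  motion=[
    [0.006, 0, 0, 0, -0.005, -0.007, 0.0],
    [0.011, 0, 0, 0, -0.0105, -0.0135, 0.0],
    [0.017, 0, 0, 0, -0.0165, -0.0195, 0.0],
    [0.026, 0, 0, 0, -0.0225, -0.0255, 0.0],
    [0.037, 0, 0, 0, -0.0285, -0.0315, 0.0],
    [0.047, 0, 0, 0, -0.035, -0.037, 0.0],
    [0.058, 0, 0, 0, -0.042, -0.042, 0.0],
    [0.069, 0, 0, 0, -0.049, -0.0475, 0.0],
  ],
)

```text
clock: 15.8
eef_pos: [493.7, -68.3, 222.0]
tcp_rot: [-2.12, -0.001, -1.383]
contact_force: [-18.0, -14.8, -4.9]
opening: 0.173
grasp_force: 41.0
```

move_arm(
  motion=[
    [0.013, 0, 0, 0, -0.0075, -0.004, 0.0],
    [0.027, 0, 0, 0, -0.015, -0.008, 0.0],
    [0.04, 0, 0, 0, -0.023, -0.0115, 0.0],
    [0.054, 0, 0, 0, -0.031, -0.015, 0.0],
    [0.068, 0, 0, 0, -0.039, -0.018, 0.0],
    [0.078, 0, 0, 0, -0.047, -0.021, 0.0],
    [0.088, 0, 0, 0, -0.0555, -0.023, 0.0],
    [0.097, 0, 0, 0, -0.0635, -0.0255, 0.0],
  ],
)

```text
clock: 16.8
eef_pos: [503.7, -66.2, 289.1]
tcp_rot: [-2.022, -0.001, -1.385]
contact_force: [-41.8, -19.6, 7.6]
opening: 0.17
grasp_force: 43.8
```

move_arm(
  motion=[
    [0.009, 0, 0, 0, -0.0085, -0.0005, 0.0],
    [0.016, 0, 0, 0, -0.017, -0.0015, 0.0],
    [0.023, 0, 0, 0, -0.0255, -0.0015, 0.0],
    [0.03, 0, 0, 0, -0.034, -0.0015, 0.0],
    [0.037, 0, 0, 0, -0.0425, -0.001, 0.0],
    [0.039, 0, 0, 0, -0.045, -0.001, 0.0],
    [0.042, 0, 0, 0, -0.049, -0.0005, 0.0],
    [0.044, 0, 0, 0, -0.051, -0.0005, 0.0],
  ],
)

```text
clock: 17.8
eef_pos: [526.6, -61.8, 339.5]
tcp_rot: [-1.969, -0.003, -1.382]
contact_force: [-57.3, -19.2, 22.7]
opening: 0.17
grasp_force: 45.6
```

Run:
```python
from kin import *
s=st();p,Rm=load();print(p.round(1));door("side");door("top")
M=R.from_euler("xyz",s["tcp_rot"]).as_matrix();h=CR.T@(np.array(s["eef_pos"])+[0,0,.7]-19*M[:,2]-O);print(h,np.pi/3-np.arctan2(235-h[2],-h[0]))
```

```text
{'clock': 17.8, 'qpos': [-0.515, -0.118, 2.458, 1.91, 0.684, 0.823], 'eef_pos': [526.58, -61.769, 339.492], 'tcp_rot': [-1.969, -0.003, -1.382], 'contact_force': [-57.292, -19.21, 22.701], 'opening': 0.17, 'grasp_force': 45.646}
[529.7 -61.3 337.7]
side door q 1.624 851 943
top door q 1.629 975 1093
[-182.05031652    0.35880949  347.56223129] 1.600966443442772
```

Run:
```python
from kin import *
p,T=hv(1.55);u=case(0,0,235)-case(*H(1.55));u/=np.linalg.norm(u)
go([(p+4*u,T,.0)],v=3,hold=1)
c=(p+4*u,T,.05)
go([(*c,3),(p-110*T[:,2],T,.05)],v=30,hold=1)
```

```text
[[-0.002,0,0,0.0,0.0025,0.0005,0.0],[-0.004,0,0,0.0,0.0055,0.0015,0.0],[-0.006,0,0,0.0,0.008,0.002,0.0],[-0.009,0,0,0.0,0.011,0.0025,0.0],[-0.009,0,0,0.0,0.011,0.0025,0.0]]
[[0.0,0,0,0.0,0,0.0,0.05],[0.0,0,0,0.0,0,0.0,0.05],[0.0,0,0,0.0,0,0.0,0.05],[0.0,0,0,0.0,-0.0005,-0.0285,0.05],[0.0,0,0,0.0,-0.0005,-0.057,0.05],[0.0,0,0,0.0,-0.0005,-0.0855,0.05],[0.0,0,0,0.0,-0.0005,-0.114,0.05],[0.0,0,0,0.0,-0.0005,-0.114,0.05]]
```

move_arm(
  motion=[
    [-0.002, 0, 0, 0, 0.0025, 0.0005, 0.0],
    [-0.004, 0, 0, 0, 0.0055, 0.0015, 0.0],
    [-0.006, 0, 0, 0, 0.008, 0.002, 0.0],
    [-0.009, 0, 0, 0, 0.011, 0.0025, 0.0],
    [-0.009, 0, 0, 0, 0.011, 0.0025, 0.0],
  ],
)

```text
clock: 18.52
eef_pos: [525.4, -61.9, 329.7]
tcp_rot: [-1.975, -0.003, -1.381]
contact_force: [-51.5, -15.1, 29.5]
opening: 0.172
grasp_force: 49.1
```

Run:
```python
from kin import *
s=st();door("side")
```

```text
{'clock': 18.525, 'qpos': [-0.517, -0.098, 2.467, 1.934, 0.692, 0.786], 'eef_pos': [525.428, -61.945, 329.66], 'tcp_rot': [-1.975, -0.003, -1.381], 'contact_force': [-51.526, -15.112, 29.475], 'opening': 0.172, 'grasp_force': 49.063}
side door q 1.581 913 1011
```

move_arm(
  motion=[
    [0, 0, 0, 0, 0, 0, 0.05],
    [0, 0, 0, 0, 0, 0, 0.05],
    [0, 0, 0, 0, 0, 0, 0.05],
    [0, 0, 0, 0, -0.0005, -0.0285, 0.05],
    [0, 0, 0, 0, -0.0005, -0.057, 0.05],
    [0, 0, 0, 0, -0.0005, -0.0855, 0.05],
    [0, 0, 0, 0, -0.0005, -0.114, 0.05],
    [0, 0, 0, 0, -0.0005, -0.114, 0.05],
  ],
)

```text
clock: 19.58
eef_pos: [423.8, -82.1, 374.2]
tcp_rot: [-1.978, -0.004, -1.38]
contact_force: [0.7, -1.3, -0.4]
opening: 0.584
grasp_force: 0.0
```

Run:
```python
from kin import *
s=st();p,Rm=load();print(p.round(1));door("side");im,d,pp=door("top")
np.savez("top1.npz",im=im,d=d)
im,d,pp=cam("wrist");
# pralines from wrist? project row line
print(pix(pp,[case(-26,y,36) for y in(-66,66)]).round(0))
im,d,ps=cam("side");np.savez("side1.npz",im=im,d=d)
T=np.load("top1.npz")["im"];pt=camera_params("top")
print(pix(pt,[case(-26,y,36) for y in(-66,66)]).round(0),pix(ps,[case(-26,y,36) for y in(-66,66)]).round(0))
o=np.zeros((560,800,3),np.uint8);o[:,:400]=cv2.resize(T[80:220,200:300],(400,560));o[:,400:]=cv2.resize(im[100:240,250:350],(400,560));save("after.png",o)
```

```text
{'clock': 19.575, 'qpos': [-0.897, -0.368, 2.503, 1.442, 0.96, 1.144], 'eef_pos': [423.815, -82.14, 374.23], 'tcp_rot': [-1.978, -0.004, -1.38], 'contact_force': [0.662, -1.331, -0.434], 'opening': 0.584, 'grasp_force': 0.0}
[425.4 -81.7 372.6]
side door q 1.553 943 1038
top door q 1.555 1044 1152
[[407.  97.]
 [396. 186.]]
[[270. 143.]
 [235. 150.]] [[311. 198.]
 [282. 175.]]
```

View pics/after.png

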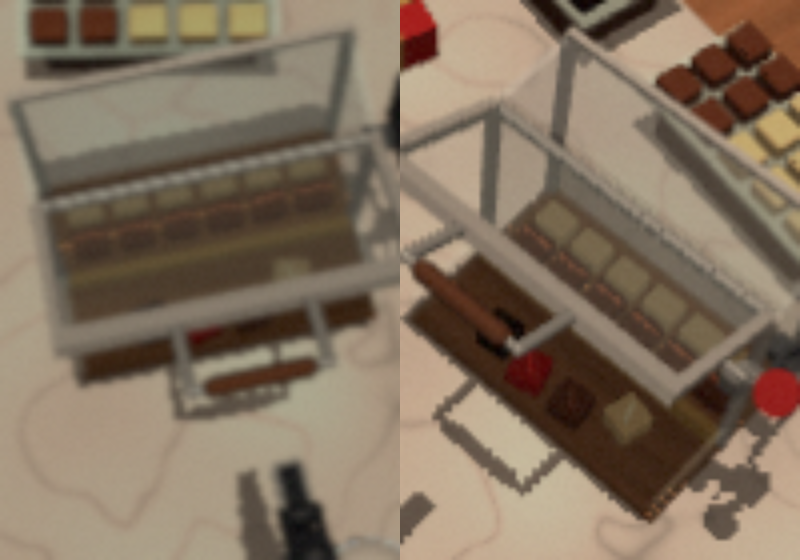

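The door rests locked at about 1.54. The pralines are visible through the opening, in crop pixels dark (500,330), red (528,370), milk (570,403), ivory (628,417). Next I plan the straightedge pick.

Run:
```python
from kin import *
ps=camera_params("side")
uv=[(275,182.5),(282,192.5),(292.5,201),(307,204)]
print(((plane(ps,uv,34)-O)@CR).round(0))
sync()
TY=np.radians(8.9);tp=np.array([434.3,328.8])
for t in(40,50,60):
  T=tool(TY,np.radians(t),'h');g=np.array([*tp,55])+19*T[:,2]
  for q0 in([.5,.5,2.5,2.6,.9,-1.5],[.5,.5,2.5,2.6,.9,1.5],[.6,.3,2.3,.5,.5,1.2]):
    q,e=ik(g,T,K,q0);print(t,q.round(2),round(e,1))
  for x in(-200,-150,-132):
    T=tool(A,np.radians(t),'h');q,e=ik(case(x,0,69)+19*T[:,2],T,K,[-.3,.6,2.4,2.6,.9,-1.5]);print(" case",x,q.round(2),round(e,1))
```

```text
[[-64.  63.  34.]
 [-76.  20.  34.]
 [-75. -27.  34.]
 [-49. -70.  34.]]
40 [ 0.92  0.49  2.33  4.28  0.51 -2.02] 0.0
40 [ 0.92  0.49  2.33  1.14 -0.51  1.12] 0.0
40 [ 0.92  0.49  2.33  1.14 -0.51  1.12] 0.0
 case -200 [-0.37  0.42  2.47  2.34  0.5  -1.28] 0.0
 case -150 [-0.29  0.44  2.38  2.36  0.44 -1.22] 0.0
 case -132 [-0.27  0.45  2.35  2.35  0.41 -1.19] 0.0
50 [ 1.    0.59  2.39  4.1   0.78 -1.74] 0.0
50 [ 1.    0.59  2.39  4.1   0.78 -1.74] 0.0
50 [ 1.    0.59  2.39  0.96 -0.78  1.4 ] 0.0
 case -200 [-0.44  0.55  2.54  2.48  0.83 -1.53] 0.0
 case -150 [-0.35  0.55  2.46  2.53  0.76 -1.47] 0.0
 case -132 [-0.32  0.55  2.42  2.54  0.73 -1.45] 0.0
60 [ 1.07  0.73  2.43  4.05  1.06 -1.56] 0.0
60 [ 1.07  0.73  2.43  4.05  1.06 -1.56] 0.0
60 [ 1.07  0.73  2.43  0.91 -1.06  1.58] 0.0
 case -200 [-0.52  0.74  2.59  2.48  1.19 -1.7 ] 0.0
 case -150 [-0.41  0.7   2.51  2.56  1.1  -1.61] 0.0
 case -132 [-0.37  0.7   2.48  2.58  1.07 -1.59] 0.0
```

```bash
cat >> kin.py <<'E'
TY=np.radians(8.9);TP=np.array([434.3,328.8])
def tg(xy=TP,z=55,yaw=TY,back=0,t=60):   # gripper pose for straightedge grip point
    T=tool(yaw,np.radians(t),'h');return np.array([*xy,z])+(19-back)*T[:,2],T
E
python3 - <<'E'
from kin import *
sync()
w=[((420,0,330),tool(0.1,np.radians(62),'h'),.05),((400,200,220),tool(.12,np.radians(62),'h'),.05),(*tg(back=90),.05)]
check(w,v=35,w=8);w2=[(*tg(),.05)]
go(w,v=35,w=8,hold=2)
E
```

```text
wp n 11 [-0.26 -0.46  2.59  1.71  0.32 -0.33]
fast 0.14 [1.2 0.1 0.1 2.5 0.5 2.1]
fast 0.29 [1.3 0.2 0.1 4.4 0.2 3.9]
fast 0.43 [1.2 0.4 0.1 1.4 0.7 0.9]
fast 0.57 [1.  0.5 0.  0.5 0.6 0. ]
  wp n 7 [ 1.04  0.1   2.65  4.29  0.88 -1.98]
  wp n 6 [ 1.3   0.6   2.52  4.29  1.04 -1.6 ]
range [-0.89 -0.46  2.5   1.44  0.17 -2.22] [1.3  0.6  2.68 4.29 1.04 1.14] err 0.0
[[-0.012,0.0,-0.139,-0.0075,0.0035,0.0025,0.05],[-0.023,0.001,-0.278,-0.0145,0.0065,0.005,0.05],[-0.035,0.001,-0.416,-0.022,0.01,0.0075,0.05],[-0.047,0.001,-0.555,-0.029,0.013,0.01,0.05],[-0.058,0.002,-0.694,-0.0365,0.0165,0.0125,0.05],[-0.07,0.002,-0.833,-0.044,0.0195,0.015,0.05],[-0.082,0.002,-0.972,-0.051,0.023,0.0175,0.05],[-0.093,0.002,-1.11,-0.0585,0.026,0.02,0.05]]
[[-0.012,0.001,-0.139,-0.006,-0.005,0.0025,0.05],[-0.024,0.001,-0.278,-0.012,-0.0105,0.0045,0.05],[-0.036,0.001,-0.417,-0.018,-0.0155,0.007,0.05],[-0.033,0.001,-0.418,-0.0425,-0.036,0.0155,0.05],[-0.031,0,-0.42,-0.0665,-0.0565,0.0235,0.05],[-0.028,-0.001,-0.421,-0.091,-0.077,0.032,0.05],[-0.026,-0.001,-0.422,-0.115,-0.097,0.04,0.05],[-0.023,-0.002,-0.424,-0.1395,-0.1175,0.0485,0.05]]
[[0.002,0.0,-0.001,-0.0135,-0.0285,0.0075,0.05],[0.005,0.0,-0.002,-0.027,-0.0575,0.0155,0.05],[0.01,-0.006,-0.005,-0.0475,-0.0775,0.0235,0.05],[0.015,-0.011,-0.008,-0.0675,-0.098,0.032,0.05],[0.02,-0.017,-0.011,-0.0875,-0.118,0.0405,0.05],[0.025,-0.023,-0.014,-0.1075,-0.1385,0.0485,0.05],[0.031,-0.029,-0.017,-0.1275,-0.1585,0.057,0.05],[0.036,-0.035,-0.019,-0.1475,-0.179,0.065,0.05]]
[[0,0.0,0,0.0,0.0,0.0,0.05],[0,0.0,0,0.0,0.0,0.0,0.05]]
```

Run:
```python
from kin import *
r=np.radians
for w in ([((500,-60,300),toolw(0.05,r(66)),.05),((520,0,260),tool(0.0,r(66),'h'),.05),((480,210,200),tool(.35,r(64),'h'),.05),(*tg(z=120),.05)],):
    check(w,v=35,w=8)
go(w,v=35,w=8,hold=2,commit=True)
```

```text
fast 0.08 [10.9  4.8  0.3 10.1  0.4  9.5]
  wp n 13 [-0.39 -0.1   2.57  2.35  0.58  0.51]
  wp n 12 [-0.    0.04  2.61  3.14  0.66 -1.57]
  wp n 7 [ 0.5   0.25  2.63  3.32  0.86 -1.62]
  wp n 5 [ 1.07  0.54  2.43  4.15  0.95 -1.74]
range [-0.89 -0.36  2.43  1.44  0.56 -1.74] [1.24 0.56 2.75 4.23 1.08 1.14] err 0.0
[[0.001,0.012,0.124,0.0165,0.0305,-0.0035,0.05],[0.001,0.024,0.249,0.033,0.0605,-0.0075,0.05],[0.002,0.036,0.373,0.0495,0.091,-0.011,0.05],[0.003,0.048,0.497,0.066,0.1215,-0.0145,0.05],[0.003,0.061,0.621,0.0825,0.1515,-0.018,0.05],[0.004,0.073,0.746,0.099,0.182,-0.022,0.05],[0.005,0.085,0.87,0.1155,0.212,-0.0255,0.05],[0.005,0.097,0.994,0.132,0.2425,-0.029,0.05]]
[[0.001,0.012,0.124,0.035,0.0025,-0.001,0.05],[0.001,0.024,0.249,0.0695,0.005,-0.002,0.05],[0.002,0.036,0.373,0.104,0.0075,-0.0035,0.05],[0.003,0.048,0.497,0.1385,0.01,-0.0045,0.05],[0.003,0.06,0.621,0.173,0.0125,-0.0055,0.05],[-0.004,0.062,0.492,0.168,0.0115,-0.002,0.05],[-0.012,0.063,0.363,0.163,0.0105,0.0015,0.05],[-0.019,0.065,0.234,0.158,0.0095,0.005,0.05]]
[[-0.003,0.003,-0.129,-0.0055,0.0005,0.003,0.05],[-0.
[... 359 characters left out ...]
0.0045,0.003,0.05],[0.042,-0.005,-0.151,-0.017,-0.033,0.0015,0.05],[0.087,-0.013,-0.172,-0.031,-0.0615,-0.0005,0.05],[0.132,-0.02,-0.193,-0.045,-0.09,-0.002,0.05],[0.177,-0.028,-0.214,-0.0585,-0.1185,-0.0035,0.05],[0.222,-0.036,-0.235,-0.0725,-0.147,-0.005,0.05],[0.267,-0.044,-0.256,-0.0865,-0.1755,-0.0065,0.05],[0.312,-0.052,-0.277,-0.1005,-0.204,-0.0085,0.05]]
[[-0.035,-0.014,0.019,-0.015,-0.0245,0.0105,0.05],[-0.069,-0.028,0.037,-0.03,-0.0495,0.021,0.05],[-0.104,-0.042,0.055,-0.0445,-0.074,0.031,0.05],[-0.138,-0.056,0.073,-0.0595,-0.099,0.0415,0.05],[-0.172,-0.07,0.092,-0.0745,-0.124,0.052,0.05],[-0.172,-0.07,0.092,-0.0745,-0.124,0.052,0.05],[-0.172,-0.07,0.092,-0.0745,-0.124,0.052,0.05]]
```

Run:
```python
from kin import *
r=np.radians
sync()
w=[((440,-40,250),toolw(0.0,r(62)),.05),((460,80,220),tool(0.17,r(64),'h'),.05),((480,210,200),tool(.38,r(64),'h'),.05),(*tg(z=120),.05)]
check(w,v=35,w=8)
w=[((445,-20,260),toolw(0.0,r(56)),.05),((465,80,220),tool(0.17,r(56),'h'),.05),((480,210,200),tool(.38,r(56),'h'),.05),(*tg(z=120),.05)]
check(w,v=35,w=8)
go(w,v=35,w=8,hold=2)
```

```text
fast 0.75 [0.9 0.3 0.2 1.3 0.4 0.9]
fast 1.0 [0.9 0.5 0.2 1.8 0.  1.3]
  wp n 4 [-0.29 -0.12  2.7   2.64  0.55  0.3 ]
  wp n 12 [ 0.18  0.11  2.72  3.15  0.81 -1.57]
  wp n 4 [ 0.46  0.25  2.63  3.24  0.86 -1.6 ]
  wp n 5 [ 1.07  0.54  2.43  4.15  0.95 -1.74]
range [-0.89 -0.36  2.43  1.44  0.55 -1.74] [1.07 0.54 2.74 4.15 0.96 1.14] err 0.0
fast 0.75 [1.1 0.2 0.1 1.1 0.7 0.6]
fast 1.0 [1.1 0.3 0.1 2.5 0.5 2. ]
  wp n 4 [-0.13 -0.23  2.61  2.67  0.23  0.39]
  wp n 12 [ 0.17 -0.04  2.62  3.14  0.42 -1.57]
  wp n 4 [ 0.45  0.12  2.55  3.26  0.51 -1.64]
  wp n 5 [ 1.07  0.54  2.43  4.15  0.95 -1.74]
range [-0.89 -0.36  2.43  1.44  0.23 -1.77] [1.07 0.54 2.64 4.15 0.96 1.14] err 0.0
[[-0.046,0.042,0.024,-0.014,0.023,0.0185,0.05],[-0.092,0.085,0.047,-0.028,0.046,0.037,0.05],[-0.138,0.127,0.071,-0.042,0.069,0.0555,0.05],[-0.184,0.17,0.095,-0.056,0.092,0.074,0.05],[-0.186,0.148,-0.043,-0.064,0.0935,0.0785,0.05],[-0.187,0.125,-0.181,-0.0715,0.0955,0.0825,0.05],[-0.187,0.102,-0.319,-0.0795,0.097,0.087,0.05],[-0.187,0.079,-0.456,-0.0875,0.099,0.0915,0.05]]
[[0.01,-0.01,-0.139,-0.008,-0.0025,0.
[... 169 characters left out ...]
,-0.693,-0.0395,-0.0135,0.0175,0.05],[0.057,-0.056,-0.832,-0.0475,-0.016,0.0215,0.05],[0.066,-0.065,-0.97,-0.0555,-0.0185,0.025,0.05],[0.075,-0.075,-1.109,-0.0635,-0.0215,0.0285,0.05]]
[[0.044,0.0,-0.029,0.001,-0.0315,0.0105,0.05],[0.087,0.0,-0.059,0.002,-0.063,0.021,0.05],[0.131,0.0,-0.088,0.003,-0.094,0.031,0.05],[0.174,0.0,-0.117,0.004,-0.1255,0.0415,0.05],[0.137,0.014,-0.092,-0.012,-0.1505,0.05,0.05],[0.1,0.028,-0.067,-0.0275,-0.1755,0.059,0.05],[0.062,0.042,-0.042,-0.0435,-0.2005,0.0675,0.05],[0.025,0.056,-0.017,-0.0595,-0.2255,0.076,0.05]]
[[-0.038,0.014,0.024,-0.0155,-0.0245,0.0085,0.05],[-0.038,0.014,0.024,-0.0155,-0.0245,0.0085,0.05],[-0.038,0.014,0.024,-0.0155,-0.0245,0.0085,0.05]]
```

move_arm(
  motion=[
    [-0.046, 0.042, 0.024, -0.014, 0.023, 0.0185, 0.05],
    [-0.092, 0.085, 0.047, -0.028, 0.046, 0.037, 0.05],
    [-0.138, 0.127, 0.071, -0.042, 0.069, 0.0555, 0.05],
    [-0.184, 0.17, 0.095, -0.056, 0.092, 0.074, 0.05],
    [-0.186, 0.148, -0.043, -0.064, 0.0935, 0.0785, 0.05],
    [-0.187, 0.125, -0.181, -0.0715, 0.0955, 0.0825, 0.05],
    [-0.187, 0.102, -0.319, -0.0795, 0.097, 0.087, 0.05],
    [-0.187, 0.079, -0.456, -0.0875, 0.099, 0.0915, 0.05],
  ],
)

```text
clock: 20.78
eef_pos: [451.2, 13.8, 245.4]
tcp_rot: [-2.187, -0.373, -1.268]
contact_force: [1.0, -0.1, 0.3]
opening: 0.586
grasp_force: 0.0
```

move_arm(
  motion=[
    [0.01, -0.01, -0.139, -0.008, -0.0025, 0.0035, 0.05],
    [0.019, -0.019, -0.277, -0.016, -0.0055, 0.007, 0.05],
    [0.029, -0.028, -0.416, -0.024, -0.008, 0.0105, 0.05],
    [0.038, -0.038, -0.554, -0.0315, -0.0105, 0.014, 0.05],
    [0.047, -0.047, -0.693, -0.0395, -0.0135, 0.0175, 0.05],
    [0.057, -0.056, -0.832, -0.0475, -0.016, 0.0215, 0.05],
    [0.066, -0.065, -0.97, -0.0555, -0.0185, 0.025, 0.05],
    [0.075, -0.075, -1.109, -0.0635, -0.0215, 0.0285, 0.05],
  ],
)

```text
clock: 21.78
eef_pos: [467.8, 81.1, 223.7]
tcp_rot: [-3.024, -0.979, 0.027]
contact_force: [0.6, 0.4, -0.3]
opening: 0.592
grasp_force: 0.0
```

move_arm(
  motion=[
    [0.044, 0, -0.029, 0.001, -0.0315, 0.0105, 0.05],
    [0.087, 0, -0.059, 0.002, -0.063, 0.021, 0.05],
    [0.131, 0, -0.088, 0.003, -0.094, 0.031, 0.05],
    [0.174, 0, -0.117, 0.004, -0.1255, 0.0415, 0.05],
    [0.137, 0.014, -0.092, -0.012, -0.1505, 0.05, 0.05],
    [0.1, 0.028, -0.067, -0.0275, -0.1755, 0.059, 0.05],
    [0.062, 0.042, -0.042, -0.0435, -0.2005, 0.0675, 0.05],
    [0.025, 0.056, -0.017, -0.0595, -0.2255, 0.076, 0.05],
  ],
)

```text
clock: 22.78
eef_pos: [469.4, 314.9, 147.2]
tcp_rot: [-3.012, -1.038, 0.039]
contact_force: [0.9, 1.3, 0.1]
opening: 0.584
grasp_force: 0.0
```

move_arm(
  motion=[
    [-0.038, 0.014, 0.024, -0.0155, -0.0245, 0.0085, 0.05],
    [-0.038, 0.014, 0.024, -0.0155, -0.0245, 0.0085, 0.05],
    [-0.038, 0.014, 0.024, -0.0155, -0.0245, 0.0085, 0.05],
  ],
)

```text
clock: 23.15
eef_pos: [465.7, 338.5, 132.3]
tcp_rot: [-3.005, -1.049, -0.012]
contact_force: [0.2, -0.4, 0.4]
opening: 0.587
grasp_force: 0.0
```

Run:
```python
from kin import *
s=st();p,Rm=load();print(p.round(1),R.from_matrix(Rm).as_euler("xyz").round(3))
# re-measure T with both cameras
for n in("top","side","wrist"):
    im,d,pp=cam(n);C=cloud(pp,d);m=(C[...,2]>10)&(C[...,2]<26)&(abs(C[...,0]-471)<110)&(abs(C[...,1]-334)<120)
    num,lab=cv2.connectedComponents(m.astype(np.uint8));b=1+np.argmax([(lab==i).sum() for i in range(1,num)])
    P=C[lab==b][:,:2].astype(np.float32);print(n,len(P),cv2.minAreaRect(P))
    m=(C[...,2]>48)&(C[...,2]<76)&(np.hypot(C[...,0]-434,C[...,1]-329)<28);P=C[m]
    if len(P): print("  fin",len(P),P.mean(0).round(1),cv2.minAreaRect(P[:,:2].astype(np.float32)))
save("w3.png",im)
g=np.array([*TP,62]);print(pix(pp,[g,[508.4,340,18]]).round())
```

```text
{'clock': 23.15, 'qpos': [1.042, 0.494, 2.385, 4.184, 0.905, -1.753], 'eef_pos': [465.681, 338.461, 132.311], 'tcp_rot': [-3.005, -1.049, -0.012], 'contact_force': [0.163, -0.358, 0.396], 'opening': 0.587, 'grasp_force': 0.0}
[450.8 331.1 110.5] [-3.141 -1.047  0.155]
top 491 ((487.799072265625, 336.84112548828125), (72.34803009033203, 189.97064208984375), 9.07992935180664)
  fin 6 [436.  330.8  63.8] ((432.7448425292969, 329.4311218261719), (30.09575653076172, 6.762646675109863), 33.3419075012207)
side 434 ((469.93621826171875, 335.6151428222656), (106.10020446777344, 190.58319091796875), 7.894372940063477)
  fin 42 [432.1 321.4  61. ] ((432.6458435058594, 324.1997985839844), (30.294519424438477, 14.186022758483887), 1.2268880605697632)
wrist 6037 ((487.6728820800781, 348.95147705078125), (64.06358337402344, 98.87728881835938), 8.732867240905762)
  fin 170 [443.4 332.1  70.5] ((443.7962341308594, 331.50384521484375), (4.694594383239746, 15.437775611877441), 13.708476066589355)
[[275. 374.]
 [269. 289.]]
```

View pics/w3.png

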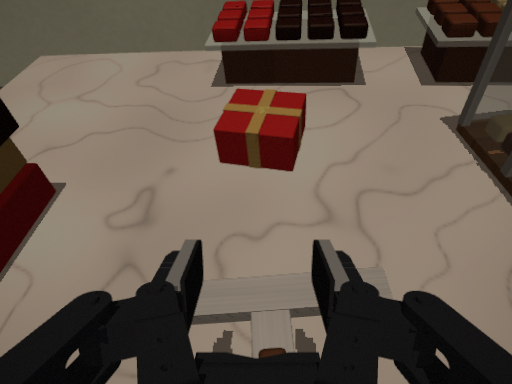

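The wrist view shows the T below, bar at about (290,290) and fin at (272,352), centred between the fingers. The fin position is confirmed at about (434,329). Descending to grip.

Run:
```python
from kin import *
sync();w=[(*tg(z=125),.05,4),(*tg(z=55),.05,5)];check(w);go(w,hold=3)
```

```text
wp n 4 [ 1.07  0.52  2.43  4.16  0.94 -1.75]
  wp n 5 [ 1.07  0.73  2.43  4.05  1.06 -1.56]
range [ 1.04  0.49  2.39  4.05  0.91 -1.75] [ 1.07  0.73  2.44  4.19  1.06 -1.56] err 0.0
[[0.002,-0.002,-0.021,-0.006,0.0015,-0.0015,0.05],[0.005,-0.005,-0.043,-0.012,0.003,-0.0025,0.05],[0.007,-0.007,-0.064,-0.018,0.004,-0.004,0.05],[0.01,-0.009,-0.086,-0.024,0.0055,-0.0055,0.05],[0.01,-0.009,-0.086,-0.0365,0.0065,0.0015,0.05],[0.01,-0.009,-0.086,-0.0485,0.0075,0.0085,0.05],[0.01,-0.009,-0.086,-0.0605,0.0085,0.0155,0.05],[0.01,-0.009,-0.086,-0.073,0.0095,0.022,0.05]]
[[0,0,0.0,-0.012,0,0.007,0.05],[0,0,0.0,-0.012,0,0.007,0.05],[0,0,0.0,-0.012,0,0.007,0.05],[0,0,0.0,-0.012,0,0.007,0.05]]
```

move_arm(
  motion=[
    [0.002, -0.002, -0.021, -0.006, 0.0015, -0.0015, 0.05],
    [0.005, -0.005, -0.043, -0.012, 0.003, -0.0025, 0.05],
    [0.007, -0.007, -0.064, -0.018, 0.004, -0.004, 0.05],
    [0.01, -0.009, -0.086, -0.024, 0.0055, -0.0055, 0.05],
    [0.01, -0.009, -0.086, -0.0365, 0.0065, 0.0015, 0.05],
    [0.01, -0.009, -0.086, -0.0485, 0.0075, 0.0085, 0.05],
    [0.01, -0.009, -0.086, -0.0605, 0.0085, 0.0155, 0.05],
    [0.01, -0.009, -0.086, -0.073, 0.0095, 0.022, 0.05],
  ],
)

```text
clock: 24.3
eef_pos: [450.1, 332.2, 57.8]
tcp_rot: [3.141, -1.047, 0.158]
contact_force: [0.2, -0.6, -0.0]
opening: 0.587
grasp_force: 0.0
```

move_arm(
  motion=[
    [0, 0, 0, -0.012, 0, 0.007, 0.05],
    [0, 0, 0, -0.012, 0, 0.007, 0.05],
    [0, 0, 0, -0.012, 0, 0.007, 0.05],
  ],
)

```text
clock: 24.68
eef_pos: [450.3, 332.1, 44.7]
tcp_rot: [3.141, -1.048, 0.157]
contact_force: [-0.4, -0.7, 0.8]
opening: 0.588
grasp_force: 0.0
```

move_arm(
  motion=[
    [0, 0, 0, 0, 0, 0, 0.0],
    [0, 0, 0, 0, 0, 0, 0.0],
    [0, 0, 0, 0, 0, 0, 0.0],
    [0, 0, 0, 0, 0, 0, 0.0],
    [0, 0, 0, 0, 0, 0, 0.0],
    [0, 0, 0, 0, 0, 0, 0.0],
  ],
  grip_force=80,
)

```text
clock: 25.42
eef_pos: [450.5, 332.3, 45.2]
tcp_rot: [-3.141, -1.049, 0.156]
contact_force: [-3.1, -0.7, 7.0]
opening: 0.179
grasp_force: 78.0
```

Run:
```python
from kin import *
s=st();p,Rm=load();print(p.round(1),R.from_matrix(Rm).as_euler("xyz").round(3))
sync()
x0=case(-225,0,0)[:2]
w=[(*tg(z=140),.0,6),(*tg(xy=np.array([450,200]),z=170,yaw=.16),.0),(*tg(xy=x0,z=150,yaw=A),.0),(*tg(xy=x0,z=90,yaw=A),.0)]
check(w,v=25,w=6);go(w,v=25,w=6,hold=3)
```

```text
{'clock': 25.425, 'qpos': [1.064, 0.749, 2.397, 4.047, 1.051, -1.567], 'eef_pos': [450.539, 332.301, 45.243], 'tcp_rot': [-3.141, -1.049, 0.156], 'contact_force': [-3.099, -0.678, 6.962], 'opening': 0.179, 'grasp_force': 78.002}
[450.3 331.2  45.5] [ 3.141 -1.047  0.156]
  wp n 6 [ 1.07  0.48  2.43  4.19  0.92 -1.8 ]
  wp n 6 [ 0.74  0.34  2.61  3.8   0.89 -1.71]
  wp n 11 [-0.6   0.42  2.62  2.31  0.98 -1.49]
  wp n 3 [-0.6   0.67  2.63  2.41  1.16 -1.69]
range [-0.6   0.34  2.4   2.31  0.89 -1.8 ] [ 1.08  0.75  2.71  4.19  1.16 -1.49] err 0.0
[[0,0,0.0,0.012,0.0,-0.007,0.0],[0,-0.001,0.0,0.0245,0.0005,-0.014,0.0],[-0.001,-0.001,0.0,0.0365,0.0005,-0.021,0.0],[-0.001,-0.001,0.0,0.049,0.0005,-0.028,0.0],[-0.001,-0.001,0.0,0.061,0.001,-0.035,0.0],[-0.001,-0.002,0.0,0.073,0.001,-0.0425,0.0],[0,-0.002,0,0.077,0.0225,-0.0455,0.0],[0.0,-0.002,-0.001,0.081,0.044,-0.0485,0.0]]
[[0.001,0.0,0,0.004,0.0215,-0.003,0.0],[0.002,0.0,0,0.008,0.0435,-0.0065,0.0],[0.002,0.0,-0.001,0.012,0.065,-0.0095,0.0],[0.003,0.0,-0.001,0.016,0.0865,-0.0125,0.0],[0.006,0.0,-0.003,0.013,0.1115,-0.014,0.0],[0.008,0.0,-0.004,0.0105,0.136,-0.015,0.0],[0.011,0.0,-0.006,0.0075,0.161,-0.016,0.0],[0.013,0.0,-0.007,0.005,0.1855,-0.017,0.0]]
[[0.003,0.0,-0.002,-0.003,0.025,-0.0015,0.0],[0.006,0.0,-0.003,-0.006,0.0495,-0.003,0.0],[0.008,0.0,-0.005,-0.009,0.0745,-0.0045,0.0],[0.011,0.0,-0.006,-0.012,0.099,-0.006,0.0],[0.014,0.0,-0.008,-0.0145,0.1235,-0.0075,0.0],[0.016,0.0,-0.009,-0.0175,0.1485,-0.0085,0.0],[0.019,0.0,-0.011,-0.0205,0.173,-0.01,0.0],[0.019,0.0,-0.011,-0.038,0.173,0,0.0]]
[[0,0.0,0.0,-0.017,0.0,0.01,0.0],[0,0.0,0.0,-0.0345,0.0,0.02,0.0],[0,0.0,0.0,-0.0345,0.0,0.02,0.0],[0,0.0,0.0,-0.0345,0.0,0.02,0.0],[0,0.0,0.0,-0.0345,0.0,0.02,0.0]]
```

Run:
```python
from kin import *
sync()
x0=case(-207,0,0)[:2]
w=[(*tg(z=140),.0,6),(*tg(xy=np.array([500,180]),z=170,yaw=.17),.0),(*tg(xy=case(-205,60,0)[:2],z=160,yaw=A),.0),(*tg(xy=x0,z=130,yaw=A),.0),(*tg(xy=x0,z=90,yaw=A),.0)]
check(w,v=25,w=6);go(w,v=25,w=6,hold=3)
```

```text
wp n 6 [ 1.07  0.48  2.43  4.19  0.92 -1.8 ]
  wp n 7 [ 0.54  0.35  2.56  3.58  0.83 -1.69]
  wp n 8 [-0.32  0.38  2.66  2.59  0.96 -1.51]
  wp n 3 [-0.54  0.5   2.6   2.39  1.02 -1.54]
  wp n 2 [-0.54  0.66  2.6   2.45  1.14 -1.66]
range [-0.54  0.35  2.4   2.39  0.83 -1.8 ] [ 1.08  0.75  2.67  4.19  1.14 -1.51] err 0.0
[[0,0,0.0,0.012,0.0,-0.007,0.0],[0,-0.001,0.0,0.0245,0.0005,-0.014,0.0],[-0.001,-0.001,0.0,0.0365,0.0005,-0.021,0.0],[-0.001,-0.001,0.0,0.049,0.0005,-0.028,0.0],[-0.001,-0.001,0.0,0.061,0.001,-0.035,0.0],[-0.001,-0.002,0.0,0.073,0.001,-0.0425,0.0],[0.001,-0.002,-0.001,0.08,0.0235,-0.039,0.0],[0.003,-0.002,-0.002,0.0865,0.046,-0.036,0.0]]
[[0.001,0.0,-0.001,0.007,0.022,0.0025,0.0],[0.003,0.0,-0.002,0.0135,0.0445,0.0055,0.0],[0.005,0.0,-0.003,0.02,0.067,0.0085,0.0],[0.007,0.0,-0.004,0.027,0.0895,0.0115,0.0],[0.009,0.0,-0.005,0.0335,0.112,0.0145,0.0],[0.011,0.0,-0.007,0.029,0.135,0.009,0.0],[0.014,0.0,-0.008,0.0245,0.158,0.004,0.0],[0.016,0.0,-0.01,0.02,0.181,-0.0015,0.0]]
[[0.003,0.0,-0.001,-0.005,0.023,-0.0055,0.0],[0.005,0.0,-0.003,-0.0095,0.046,-0.011,0.0],[0.008,0.0,-0.004,-0.0145,0.0685,-0.017,0.0],[0.01,0.0,-0.005,-0.019,0.0915,-0.0225,0.0],[0.013,0.0,-0.007,-0.0235,0.1145,-0.028,0.0],[0.013,0.0,-0.007,-0.0325,0.1345,-0.0235,0.0],[0.013,0.0,-0.007,-0.0415,0.1545,-0.019,0.0],[0.013,0.0,-0.007,-0.0505,0.1745,-0.014,0.0]]
[[0,0.0,0.0,-0.017,0,0.01,0.0],[0,0.0,0.0,-0.0345,0,0.02,0.0],[0,0.0,0.0,-0.0345,0,0.02,0.0],[0,0.0,0.0,-0.0345,0,0.02,0.0],[0,0.0,0.0,-0.0345,0,0.02,0.0]]
```

move_arm(
  motion=[
    [0, 0, 0, 0.012, 0, -0.007, 0],
    [0, -0.001, 0, 0.0245, 0.0005, -0.014, 0],
    [-0.001, -0.001, 0, 0.0365, 0.0005, -0.021, 0],
    [-0.001, -0.001, 0, 0.049, 0.0005, -0.028, 0],
    [-0.001, -0.001, 0, 0.061, 0.001, -0.035, 0],
    [-0.001, -0.002, 0, 0.073, 0.001, -0.0425, 0],
    [0.001, -0.002, -0.001, 0.08, 0.0235, -0.039, 0],
    [0.003, -0.002, -0.002, 0.0865, 0.046, -0.036, 0],
  ],
)

```text
clock: 26.42
eef_pos: [469.3, 288.4, 137.5]
tcp_rot: [-3.141, -1.045, 0.16]
contact_force: [0.6, -0.2, -0.5]
opening: 0.176
grasp_force: 78.1
```

move_arm(
  motion=[
    [0.001, 0, -0.001, 0.007, 0.022, 0.0025, 0],
    [0.003, 0, -0.002, 0.0135, 0.0445, 0.0055, 0],
    [0.005, 0, -0.003, 0.02, 0.067, 0.0085, 0],
    [0.007, 0, -0.004, 0.027, 0.0895, 0.0115, 0],
    [0.009, 0, -0.005, 0.0335, 0.112, 0.0145, 0],
    [0.011, 0, -0.007, 0.029, 0.135, 0.009, 0],
    [0.014, 0, -0.008, 0.0245, 0.158, 0.004, 0],
    [0.016, 0, -0.01, 0.02, 0.181, -0.0015, 0],
  ],
)

```text
clock: 27.42
eef_pos: [506.3, 110.6, 155.2]
tcp_rot: [3.14, -1.044, 0.18]
contact_force: [0.7, -1.2, -0.6]
opening: 0.178
grasp_force: 78.2
```

move_arm(
  motion=[
    [0.003, 0, -0.001, -0.005, 0.023, -0.0055, 0],
    [0.005, 0, -0.003, -0.0095, 0.046, -0.011, 0],
    [0.008, 0, -0.004, -0.0145, 0.0685, -0.017, 0],
    [0.01, 0, -0.005, -0.019, 0.0915, -0.0225, 0],
    [0.013, 0, -0.007, -0.0235, 0.1145, -0.028, 0],
    [0.013, 0, -0.007, -0.0325, 0.1345, -0.0235, 0],
    [0.013, 0, -0.007, -0.0415, 0.1545, -0.019, 0],
    [0.013, 0, -0.007, -0.0505, 0.1745, -0.014, 0],
  ],
)

```text
clock: 28.42
eef_pos: [500.8, -68.0, 118.4]
tcp_rot: [3.141, -1.045, 0.193]
contact_force: [-0.0, 0.2, -1.6]
opening: 0.173
grasp_force: 78.2
```

```bash
cat > tmeas.py <<'E'
from kin import *
def tm():
    # straightedge pose from side/top depth relative to gripper
    s=sensors.sense();M=R.from_euler("xyz",s["tcp_rot"]).as_matrix();g=np.array(s["eef_pos"])-19*M[:,2]
    print("grip pt",g.round(1),"case",(CR.T@(g-O)).round(1),"tilt",np.degrees(np.arcsin(M[2,0])).round(2),"yaw",np.degrees(np.arctan2(M[1,2],M[0,2])).round(2))
    for n in("side","top"):
        im,d,pp=cam(n);C=cloud(pp,d);L=(C-g)@CR
        m=(L[...,2]>-55)&(L[...,2]<-20)&(L[...,0]>35)&(L[...,0]<105)&(abs(L[...,1])<110)
        P=L[m]
        if len(P)<30: print(n,len(P));continue
        up=P[P[:,2]>np.median(P[:,2])-6]
        r=cv2.minAreaRect(up[:,:2].astype(np.float32));A3=np.c_[up[:,:2],np.ones(len(up))];f=np.linalg.lstsq(A3,up[:,2],rcond=None)[0]
        print(n,len(up),"rect in case axes rel grip",np.round(r[0],1),np.round(r[1],1),round(r[2],2),"top z",np.median(up[:,2]).round(1),"slopes",f[:2].round(3))
E
python3 - <<'E'
from tmeas import *
st();tm();sync()
x0=case(-207,0,0)[:2]
w=[(*tg(xy=x0,z=120,yaw=A),.0),(*tg(xy=x0,z=72,yaw=A),.0)]
check(w,v=15);go(w,v=15,hold=3)
E
```

```text
{'clock': 28.425, 'qpos': [-0.542, 0.521, 2.58, 2.39, 1.015, -1.539], 'eef_pos': [500.785, -67.99, 118.417], 'tcp_rot': [3.141, -1.045, 0.193], 'contact_force': [-0.031, 0.16, -1.596], 'opening': 0.173, 'grasp_force': 78.215}
grip pt [484.7 -71.1 128. ] case [-207.5   -0.9  128. ] tilt 59.85 yaw 11.05
side 594 rect in case axes rel grip [62.7  0.3] [ 54.1 190.8] 0.95 top z -37.7 slopes [0.006 0.   ]
top 327 rect in case axes rel grip [62.4 -2.9] [189.3  54.8] 89.83 top z -38.6 slopes [ 0.006 -0.003]
  wp n 1 [-0.54  0.54  2.6   2.41  1.05 -1.57]
  wp n 4 [-0.54  0.73  2.6   2.46  1.19 -1.71]
range [-0.54  0.52  2.58  2.39  1.01 -1.71] [-0.54  0.73  2.6   2.46  1.19 -1.54] err 0.0
[[0.003,0.003,-0.001,-0.007,-0.002,0.0045,0.0],[0.003,0.003,-0.001,-0.0175,-0.002,0.0105,0.0],[0.003,0.003,-0.001,-0.028,-0.002,0.0165,0.0],[0.003,0.003,-0.001,-0.038,-0.002,0.0225,0.0],[0.003,0.003,-0.001,-0.0485,-0.002,0.0285,0.0],[0.003,0.003,-0.001,-0.0485,-0.002,0.0285,0.0],[0.003,0.003,-0.001,-0.0485,-0.002,0.0285,0.0],[0.003,0.003,-0.001,-0.0485,-0.002,0.0285,0.0]]
```

move_arm(
  motion=[
    [0.003, 0.003, -0.001, -0.007, -0.002, 0.0045, 0],
    [0.003, 0.003, -0.001, -0.0175, -0.002, 0.0105, 0],
    [0.003, 0.003, -0.001, -0.028, -0.002, 0.0165, 0],
    [0.003, 0.003, -0.001, -0.038, -0.002, 0.0225, 0],
    [0.003, 0.003, -0.001, -0.0485, -0.002, 0.0285, 0],
    [0.003, 0.003, -0.001, -0.0485, -0.002, 0.0285, 0],
    [0.003, 0.003, -0.001, -0.0485, -0.002, 0.0285, 0],
    [0.003, 0.003, -0.001, -0.0485, -0.002, 0.0285, 0],
  ],
)

```text
clock: 29.52
eef_pos: [501.1, -65.0, 63.4]
tcp_rot: [3.141, -1.049, 0.197]
contact_force: [-0.6, -0.5, -1.2]
opening: 0.175
grasp_force: 78.3
```

Run:
```python
from tmeas import *
st();tm()
w=[(*tg(xy=case(x,0,0)[:2],z=71.5,yaw=A),.0,n) for x,n in((-140,9),(-136,2),(-134,2))]
check(w);go(w,hold=2)
```

```text
{'clock': 29.525, 'qpos': [-0.537, 0.746, 2.568, 2.463, 1.181, -1.696], 'eef_pos': [501.071, -64.973, 63.439], 'tcp_rot': [3.141, -1.049, 0.197], 'contact_force': [-0.626, -0.545, -1.158], 'opening': 0.175, 'grasp_force': 78.342}
grip pt [484.9 -68.2  72.9] case [-206.7    2.    72.9] tilt 60.11 yaw 11.26
side 329 rect in case axes rel grip [ 65.6 -29.3] [ 48.1 132.4] 1.6 top z -37.4 slopes [-0.006  0.008]
top 88 rect in case axes rel grip [74.5 72.6] [43.3 30.3] 88.84 top z -37.4 slopes [ 0.001 -0.013]
  wp n 9 [-0.39  0.69  2.49  2.57  1.08 -1.6 ]
  wp n 2 [-0.38  0.69  2.48  2.58  1.07 -1.59]
  wp n 2 [-0.38  0.69  2.48  2.58  1.07 -1.59]
range [-0.54  0.69  2.48  2.46  1.07 -1.7 ] [-0.38  0.75  2.59  2.58  1.18 -1.59] err 0.0
[[0,0,0,0.0035,0,0.0065,0.0],[0,0,0,0.0075,0,0.013,0.0],[0,0,0,0.011,0,0.0195,0.0],[0,0,0,0.0145,0,0.026,0.0],[0,0,0,0.0185,0,0.0325,0.0],[0,0,0,0.022,0,0.039,0.0],[0,0,0,0.0255,0,0.045,0.0],[0,0,0,0.0295,0,0.0515,0.0]]
[[0,0,0,0.0035,0,0.0065,0.0],[0,0,0,0.0045,0,0.0085,0.0],[0,0,0,0.0055,0,0.01,0.0],[0,0,0,0.006,0,0.011,0.0],[0,0,0,0.0065,0,0.012,0.0],[0,0,0,0.0065,0,0.012,0.0],[0,0,0,0.0065,0,0.012,0.0]]
```

Run:
```python
from tmeas import *
p=np.array(sensors.sense()["eef_pos"]);Rm=load()[1];np.savez("cmd.npz",p=p,R=Rm)
w=[(*tg(xy=case(x,0,0)[:2],z=z,yaw=A),.0,n) for x,z,n in((-195,70.5,2),(-140,70.5,8),(-136,70.5,2),(-134,70.5,2))]
check(w);go(w,hold=2)
```

```text
wp n 2 [-0.51  0.73  2.58  2.49  1.17 -1.69]
  wp n 8 [-0.39  0.69  2.49  2.57  1.08 -1.6 ]
  wp n 2 [-0.38  0.69  2.48  2.58  1.08 -1.59]
  wp n 2 [-0.38  0.69  2.48  2.58  1.07 -1.59]
range [-0.54  0.69  2.48  2.46  1.07 -1.7 ] [-0.38  0.75  2.59  2.58  1.18 -1.59] err 0.0
[[0,0,0,0.002,0.001,0.0055,0.0],[0,0,0,0.004,0.002,0.011,0.0],[0,0,0,0.007,0.002,0.017,0.0],[0,0,0,0.0105,0.002,0.023,0.0],[0,0,0,0.014,0.002,0.029,0.0],[0,0,0,0.0175,0.002,0.035,0.0],[0,0,0,0.021,0.002,0.041,0.0],[0,0,0,0.0245,0.002,0.047,0.0]]
[[0,0,0,0.0035,0,0.006,0.0],[0,0,0,0.007,0,0.012,0.0],[0,0,0,0.008,0,0.0135,0.0],[0,0,0,0.009,0,0.0155,0.0],[0,0,0,0.0095,0,0.016,0.0],[0,0,0,0.01,0,0.017,0.0],[0,0,0,0.01,0,0.017,0.0],[0,0,0,0.01,0,0.017,0.0]]
```

move_arm(
  motion=[
    [0, 0, 0, 0.002, 0.001, 0.0055, 0],
    [0, 0, 0, 0.004, 0.002, 0.011, 0],
    [0, 0, 0, 0.007, 0.002, 0.017, 0],
    [0, 0, 0, 0.0105, 0.002, 0.023, 0],
    [0, 0, 0, 0.014, 0.002, 0.029, 0],
    [0, 0, 0, 0.0175, 0.002, 0.035, 0],
    [0, 0, 0, 0.021, 0.002, 0.041, 0],
    [0, 0, 0, 0.0245, 0.002, 0.047, 0],
  ],
)

```text
clock: 30.62
eef_pos: [553.7, -56.6, 60.6]
tcp_rot: [-3.141, -1.048, 0.196]
contact_force: [-0.5, -0.4, -1.8]
opening: 0.172
grasp_force: 78.5
```

move_arm(
  motion=[
    [0, 0, 0, 0.0035, 0, 0.006, 0],
    [0, 0, 0, 0.007, 0, 0.012, 0],
    [0, 0, 0, 0.008, 0, 0.0135, 0],
    [0, 0, 0, 0.009, 0, 0.0155, 0],
    [0, 0, 0, 0.0095, 0, 0.016, 0],
    [0, 0, 0, 0.01, 0, 0.017, 0],
    [0, 0, 0, 0.01, 0, 0.017, 0],
    [0, 0, 0, 0.01, 0, 0.017, 0],
  ],
)

```text
clock: 31.62
eef_pos: [572.7, -52.9, 60.8]
tcp_rot: [-3.141, -1.049, 0.196]
contact_force: [0.4, -0.0, -1.6]
opening: 0.178
grasp_force: 78.5
```

Run:
```python
from tmeas import *
st();tm();p,Rm=load();print(p)
w=[(*tg(xy=case(x,0,0)[:2],z=70.5,yaw=A),.0,2) for x in(-133,-132,-131,-130)]
go(w,hold=0)
```

```text
{'clock': 31.625, 'qpos': [-0.381, 0.71, 2.451, 2.57, 1.065, -1.582], 'eef_pos': [572.681, -52.927, 60.787], 'tcp_rot': [-3.141, -1.049, 0.196], 'contact_force': [0.368, -0.005, -1.563], 'opening': 0.178, 'grasp_force': 78.527}
grip pt [556.5 -56.1  70.3] case [-134.1    0.    70.3] tilt 60.08 yaw 11.26
side 594 rect in case axes rel grip [70.   0.1] [189.2  69.7] 89.87 top z -37.1 slopes [0.055 0.004]
top 29
[572.82678686 -53.12746759  61.25279619]
[[0,0,0,0.0,0,0.0005,0.0],[0,0,0,0.0005,0,0.001,0.0],[0,0,0,0.0005,0,0.0015,0.0],[0,0,0,0.001,0,0.002,0.0],[0,0,0,0.001,0,0.002,0.0],[0,0,0,0.0015,0,0.0025,0.0],[0,0,0,0.0015,0,0.003,0.0],[0,0,0,0.002,0,0.0035,0.0]]
```

move_arm(
  motion=[
    [0, 0, 0, 0, 0, 0.0005, 0],
    [0, 0, 0, 0.0005, 0, 0.001, 0],
    [0, 0, 0, 0.0005, 0, 0.0015, 0],
    [0, 0, 0, 0.001, 0, 0.002, 0],
    [0, 0, 0, 0.001, 0, 0.002, 0],
    [0, 0, 0, 0.0015, 0, 0.0025, 0],
    [0, 0, 0, 0.0015, 0, 0.003, 0],
    [0, 0, 0, 0.002, 0, 0.0035, 0],
  ],
)

```text
clock: 32.72
eef_pos: [573.3, -52.9, 60.2]
tcp_rot: [-3.136, -1.044, 0.187]
contact_force: [-32.9, -16.7, 17.8]
opening: 0.175
grasp_force: 84.1
```

Run:
```python
from tmeas import *
s=sensors.sense();print(np.round(s["wrist_torque"],2));tm()
w=[(*tg(xy=case(x,0,0)[:2],z=70.5,yaw=A),.0,2) for x in(-129,-128,-127,-126)]
go(w,hold=0)
```

```text
[-0.63  0.63 -0.59]
grip pt [557.2 -56.1  69.7] case [-1.334e+02 -1.000e-01  6.970e+01] tilt 59.84 yaw 11.06
side 585 rect in case axes rel grip [70.  -0.4] [187.5  69.2] 89.78 top z -36.7 slopes [0.063 0.004]
top 26
[[0,0,0,0.0,0,0.0005,0.0],[0,0,0,0.0005,0,0.001,0.0],[0,0,0,0.0005,0,0.0015,0.0],[0,0,0,0.001,0,0.002,0.0],[0,0,0,0.001,0,0.002,0.0],[0,0,0,0.0015,0,0.0025,0.0],[0,0,0,0.0015,0,0.003,0.0],[0,0,0,0.002,0,0.0035,0.0]]
```

Run:
```python
from tmeas import *
c=tg(xy=case(-130,0,0)[:2],z=70.5,yaw=A);np.savez("cmd.npz",p=c[0],R=c[1])
w=[(*tg(xy=case(-207,0,0)[:2],z=70.5,yaw=A),.0,8)]
go(w,hold=0)
w=[(*tg(xy=case(-207,0,0)[:2],z=130,yaw=A),.0,4),(*tg(xy=case(-203,60,0)[:2],z=160,yaw=A),.0,4),(*tg(xy=np.array([500,180]),z=170,yaw=.17),.0,8),(*tg(z=140),.0,8),]
go(w,hold=1)
```

```text
[[0,0.0,0,-0.005,0,-0.0085,0.0],[0,0.0,0,-0.0095,0,-0.0165,0.0],[0,0.0,0,-0.0145,0,-0.025,0.0],[0,0.0,0,-0.0195,0,-0.0335,0.0],[0,0.0,0,-0.024,0,-0.0415,0.0],[0,0.0,0,-0.029,0,-0.05,0.0],[0,0.0,0,-0.0335,0,-0.0585,0.0],[0,0.0,0,-0.0385,0,-0.0665,0.0]]
[[0,0.0,0,0.013,0,-0.0075,0.0],[0,0.0,0,0.026,0,-0.015,0.0],[0,0.0,0,0.0385,0,-0.0225,0.0],[0,0.0,0,0.0515,0,-0.03,0.0],[0,0.0,0,0.0585,-0.015,-0.033,0.0],[0,0.0,0,0.0655,-0.03,-0.0355,0.0],[0,0.0,0,0.0725,-0.045,-0.0385,0.0],[0,0.0,0,0.0795,-0.06,-0.0415,0.0]]
[[-0.003,0.0,0.001,0.005,-0.023,0.006,0.0],[-0.005,0,0.003,0.0095,-0.0455,0.0115,0.0],[-0.008,0.0,0.004,0.0145,-0.0685,0.0175,0.0],[-0.01,0.0,0.006,0.019,-0.091,0.023,0.0],[-0.013,0.0,0.007,0.024,-0.114,0.029,0.0],[-0.015,0.0,0.009,0.0285,-0.1365,0.0345,0.0],[-0.018,0,0.01,0.0335,-0.1595,0.04,0.0],[-0.02,0,0.012,0.038,-0.182,0.046,0.0]]
[[-0.002,0.0,0.001,-0.0055,-0.02,-0.0025,0.0],[-0.003,0.0,0.002,-0.0115,-0.0395,-0.005,0.0],[-0.005,0.0,0.002,-0.017,-0.0595,-0.007,0.0],[-0.007,0.0,0.003,-0.023,-0.079,-0.0095,0.0],[-0.008,0.0,0.004,-0.0285,-0.0985,-0.012,0.0],[-0.01,0.0,0.005,-0.0345,-0.1185,-0.0145,0.0],[-0.011,0.0,0.006,-0.04,-0.138,-0.017,0.0],[-0.013,0.0,0.007,-0.0455,-0.158,-0.0195,0.0]]
[[0.0,0.0,0.0,0,0.0,0.0,0.0]]
```

move_arm(
  motion=[
    [0, 0, 0, -0.005, 0, -0.0085, 0],
    [0, 0, 0, -0.0095, 0, -0.0165, 0],
    [0, 0, 0, -0.0145, 0, -0.025, 0],
    [0, 0, 0, -0.0195, 0, -0.0335, 0],
    [0, 0, 0, -0.024, 0, -0.0415, 0],
    [0, 0, 0, -0.029, 0, -0.05, 0],
    [0, 0, 0, -0.0335, 0, -0.0585, 0],
    [0, 0, 0, -0.0385, 0, -0.0665, 0],
  ],
)

```text
clock: 33.83
eef_pos: [500.6, -67.3, 60.6]
tcp_rot: [-3.141, -1.049, 0.196]
contact_force: [0.1, -0.2, -1.6]
opening: 0.176
grasp_force: 78.3
```

Run:
```python
from tmeas import *
st();print(load()[0]);im,d,p=door("side");C=cloud(p,d);L=(C-O)@CR
m=(L[...,2]>28)&(L[...,2]<40)&(L[...,0]>-110)&(L[...,0]<-5)&(abs(L[...,1])<95);print(m.sum())
P=L[m];print("praline tops x range by y");
for y in range(-90,90,12):
    q=P[(P[:,1]>=y)&(P[:,1]<y+12)]
    if len(q)>3: print(y,len(q),q[:,0].min().round(0),q[:,0].max().round(0))
save("s4.png",cv2.resize(im[130:240,240:350],(600,600),interpolation=2))
print(pix(p,[case(-42,-70,36),case(-42,70,36)]))
```

```text
{'clock': 33.825, 'qpos': [-0.545, 0.756, 2.565, 2.457, 1.184, -1.701], 'eef_pos': [500.648, -67.256, 60.62], 'tcp_rot': [-3.141, -1.049, 0.196], 'contact_force': [0.074, -0.221, -1.6], 'opening': 0.176, 'grasp_force': 78.318}
[450.42631174 331.5640291  130.82401316]
side door q 1.553 600 662
265
praline tops x range by y
-90 9 -43.0 -9.0
-78 23 -45.0 -20.0
-66 26 -45.0 -18.0
-54 14 -45.0 -19.0
-42 27 -45.0 -20.0
-30 25 -45.0 -18.0
-18 22 -45.0 -20.0
-6 7 -40.0 -20.0
6 25 -47.0 -21.0
18 22 -46.0 -19.0
42 10 -44.0 -21.0
54 22 -45.0 -19.0
66 25 -45.0 -21.0
78 5 -39.0 -19.0
[[308.45723594 202.25192421]
 [277.85663071 176.9625229 ]]
```

View pics/s4.png

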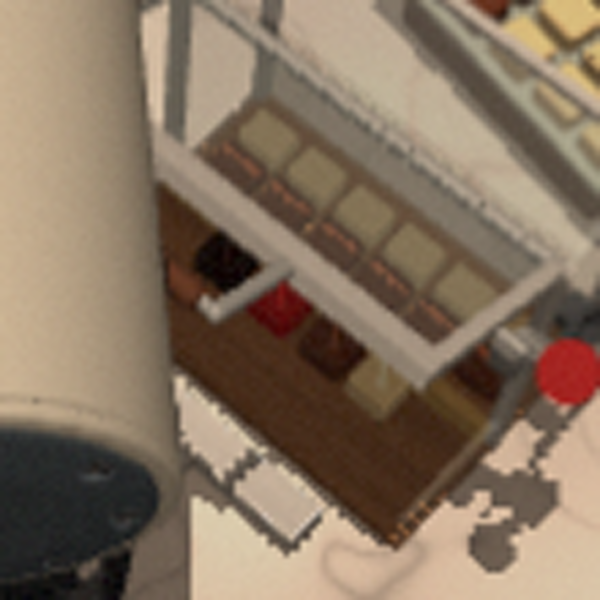

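The four pralines stand in a straight row, dark (228,258), red (280,305), milk (332,350), ivory (380,388), and their near faces line up at case x about -44. Returning the straightedge.

move_arm(
  motion=[
    [0, 0, 0, 0.013, 0, -0.0075, 0],
    [0, 0, 0, 0.026, 0, -0.015, 0],
    [0, 0, 0, 0.0385, 0, -0.0225, 0],
    [0, 0, 0, 0.0515, 0, -0.03, 0],
    [0, 0, 0, 0.0585, -0.015, -0.033, 0],
    [0, 0, 0, 0.0655, -0.03, -0.0355, 0],
    [0, 0, 0, 0.0725, -0.045, -0.0385, 0],
    [0, 0, 0, 0.0795, -0.06, -0.0415, 0],
  ],
)

```text
clock: 34.88
eef_pos: [492.8, -7.2, 150.4]
tcp_rot: [-3.141, -1.048, 0.196]
contact_force: [-0.0, -0.2, -1.6]
opening: 0.181
grasp_force: 78.4
```

move_arm(
  motion=[
    [-0.003, 0, 0.001, 0.005, -0.023, 0.006, 0],
    [-0.005, 0, 0.003, 0.0095, -0.0455, 0.0115, 0],
    [-0.008, 0, 0.004, 0.0145, -0.0685, 0.0175, 0],
    [-0.01, 0, 0.006, 0.019, -0.091, 0.023, 0],
    [-0.013, 0, 0.007, 0.024, -0.114, 0.029, 0],
    [-0.015, 0, 0.009, 0.0285, -0.1365, 0.0345, 0],
    [-0.018, 0, 0.01, 0.0335, -0.1595, 0.04, 0],
    [-0.02, 0, 0.012, 0.038, -0.182, 0.046, 0],
  ],
)

```text
clock: 35.88
eef_pos: [515.0, 183.2, 160.2]
tcp_rot: [-3.141, -1.048, 0.173]
contact_force: [0.1, -1.4, -1.3]
opening: 0.18
grasp_force: 78.4
```

move_arm(
  motion=[
    [-0.002, 0, 0.001, -0.0055, -0.02, -0.0025, 0],
    [-0.003, 0, 0.002, -0.0115, -0.0395, -0.005, 0],
    [-0.005, 0, 0.002, -0.017, -0.0595, -0.007, 0],
    [-0.007, 0, 0.003, -0.023, -0.079, -0.0095, 0],
    [-0.008, 0, 0.004, -0.0285, -0.0985, -0.012, 0],
    [-0.01, 0, 0.005, -0.0345, -0.1185, -0.0145, 0],
    [-0.011, 0, 0.006, -0.04, -0.138, -0.017, 0],
    [-0.013, 0, 0.007, -0.0455, -0.158, -0.0195, 0],
  ],
)

```text
clock: 36.88
eef_pos: [448.7, 331.4, 130.4]
tcp_rot: [3.141, -1.048, 0.159]
contact_force: [1.2, 0.5, -1.6]
opening: 0.178
grasp_force: 78.4
```

move_arm(
  motion=[
    [0, 0, 0, 0, 0, 0, 0],
  ],
)

```text
clock: 37.0
eef_pos: [448.8, 332.5, 130.5]
tcp_rot: [-3.141, -1.049, 0.16]
contact_force: [0.2, -0.1, -0.6]
opening: 0.179
grasp_force: 78.4
```

Run:
```python
from tmeas import *
s=st();print(load()[0])
np.savez("cmd.npz",p=np.array(s["eef_pos"]),R=R.from_euler("xyz",s["tcp_rot"]).as_matrix())
w=[(*tg(z=100),.0,2),(*tg(z=62),.0,3),(*tg(z=56.5),.0,3)]
check(w);go(w,hold=1)
```

```text
{'clock': 37.0, 'qpos': [1.067, 0.488, 2.418, 4.178, 0.916, -1.804], 'eef_pos': [448.761, 332.489, 130.526], 'tcp_rot': [-3.141, -1.049, 0.16], 'contact_force': [0.235, -0.106, -0.626], 'opening': 0.179, 'grasp_force': 78.393}
[450.42631174 331.5640291  130.82401316]
  wp n 2 [ 1.07  0.6   2.43  4.12  0.98 -1.68]
  wp n 3 [ 1.07  0.71  2.43  4.06  1.04 -1.57]
  wp n 3 [ 1.07  0.73  2.43  4.06  1.05 -1.56]
range [ 1.07  0.49  2.42  4.06  0.92 -1.8 ] [ 1.08  0.73  2.44  4.18  1.05 -1.56] err 0.0
[[-0.002,-0.001,0.001,-0.017,0.0005,0.0105,0.0],[-0.004,-0.002,0.002,-0.034,0.0015,0.0215,0.0],[-0.004,-0.002,0.002,-0.045,0.0015,0.0275,0.0],[-0.004,-0.002,0.002,-0.056,0.0015,0.034,0.0],[-0.004,-0.002,0.002,-0.067,0.0015,0.0405,0.0],[-0.004,-0.002,0.002,-0.0685,0.0015,0.041,0.0],[-0.004,-0.002,0.002,-0.07,0.0015,0.042,0.0],[-0.004,-0.002,0.002,-0.0715,0.0015,0.043,0.0]]
[[0,0.0,0.0,0,0,0.0,0.0]]
```

move_arm(
  motion=[
    [-0.002, -0.001, 0.001, -0.017, 0.0005, 0.0105, 0],
    [-0.004, -0.002, 0.002, -0.034, 0.0015, 0.0215, 0],
    [-0.004, -0.002, 0.002, -0.045, 0.0015, 0.0275, 0],
    [-0.004, -0.002, 0.002, -0.056, 0.0015, 0.034, 0],
    [-0.004, -0.002, 0.002, -0.067, 0.0015, 0.0405, 0],
    [-0.004, -0.002, 0.002, -0.0685, 0.0015, 0.041, 0],
    [-0.004, -0.002, 0.002, -0.07, 0.0015, 0.042, 0],
    [-0.004, -0.002, 0.002, -0.0715, 0.0015, 0.043, 0],
  ],
)

```text
clock: 38.0
eef_pos: [451.1, 330.0, 47.7]
tcp_rot: [-3.141, -1.047, 0.153]
contact_force: [-0.2, -0.0, -1.9]
opening: 0.174
grasp_force: 78.5
```

move_arm(
  motion=[
    [0, 0, 0, 0, 0, 0, 0],
  ],
)

```text
clock: 38.12
eef_pos: [451.0, 330.1, 47.5]
tcp_rot: [-3.141, -1.047, 0.153]
contact_force: [-0.5, 0.9, -1.5]
opening: 0.173
grasp_force: 78.5
```

Run:
```python
from tmeas import *
s=st();print(load()[0]);tm()
```

```text
{'clock': 38.125, 'qpos': [1.06, 0.74, 2.4, 4.048, 1.046, -1.572], 'eef_pos': [450.996, 330.134, 47.525], 'tcp_rot': [-3.141, -1.047, 0.153], 'contact_force': [-0.545, 0.883, -1.53], 'opening': 0.173, 'grasp_force': 78.485}
[450.59985017 331.28632503  47.10766648]
grip pt [434.7 327.6  57. ] case [-179.8  400.    57. ] tilt 59.98 yaw 8.83
side 392 rect in case axes rel grip [62.8 -2.4] [191.2  53.4] 87.54 top z -38.3 slopes [ 0.027 -0.007]
top 493 rect in case axes rel grip [62.6 -3.9] [189.5  54.8] 87.92 top z -38.0 slopes [-0.013 -0.   ]
```

Run:
```python
from tmeas import *
B=case(-95,-190,330);print(B)
for yaw in (A,0,-.15,-.3):
  for t in(30,45,55,65,75):
    T=tool(yaw,np.radians(t),'h');o=[]
    for q0 in([-.4,.1,2.2,2.6,.7,-1.5],[-.4,.1,2.,.3,.4,1.5]):
        r=[]
        for s in(-60,0,16):
            q,e=ik(B+s*T[:,2],T,K,q0)
            r.append(q)
        o.append((np.round(r[1],2).tolist(),round(e,1)))
    print(round(yaw,2),t,o)
```

```text
[ 631.38490795 -235.11540815  330.        ]
0.19 30 [([-0.53, 0.17, 1.76, 3.59, -0.85, -2.53], np.float64(0.0)), ([-0.53, 0.17, 1.76, 0.45, 0.85, 0.61], np.float64(0.0))]
0.19 45 [([-0.63, 0.14, 1.93, 0.92, 0.71, 0.14], np.float64(0.0)), ([-0.63, 0.14, 1.93, 0.92, 0.71, 0.14], np.float64(0.0))]
0.19 55 [([-0.69, 0.16, 2.02, 1.3, 0.71, -0.26], np.float64(0.0)), ([-0.69, 0.16, 2.02, 1.3, 0.71, -0.26], np.float64(0.0))]
0.19 65 [([-0.74, 0.2, 2.11, 1.64, 0.82, -0.63], np.float64(0.0)), ([-0.74, 0.2, 2.11, 1.64, 0.82, -0.63], np.float64(0.0))]
0.19 75 [([-0.78, 0.29, 2.18, 1.89, 1.0, -0.91], np.float64(0.0)), ([-0.78, 0.29, 2.18, -1.25, -1.0, 2.23], np.float64(0.0))]
0 30 [([-0.47, 0.14, 1.8, 3.48, -0.76, -2.24], np.float64(0.0)), ([-0.47, 0.14, 1.8, 0.34, 0.76, 0.9], np.float64(0.0))]
0 45 [([-0.55, 0.09, 1.98, 0.84, 0.52, 0.39], np.float64(0.0)), ([-0.55, 0.09, 1.98, 0.84, 0.52, 0.39], np.float64(0.0))]
0 55 [([-0.59, 0.1, 2.09, 1.41, 0.48, -0.19], np.float64(0.0)), ([-0.59, 0.1, 2.09, 1.41, 0.48, -0.19], np.float64(0.0))]
0 65 [([-0.64, 0.14, 2.19, 1.92, 0.61, -0.72], np.float64(0.0))
[... 757 characters left out ...]
(0.0)), ([-0.55, 0.2, 2.32, -0.59, -0.75, 1.91], np.float64(0.0))]
-0.3 30 [([-0.38, 0.12, 1.82, 3.2, -0.68, -1.68], np.float64(0.0)), ([-0.38, 0.12, 1.82, 0.06, 0.68, 1.46], np.float64(0.0))]
-0.3 45 [([-0.39, 0.06, 2.02, 3.36, -0.29, -1.85], np.float64(0.0)), ([-0.39, 0.06, 2.02, 0.22, 0.29, 1.29], np.float64(0.0))]
-0.3 55 [([-0.4, 0.05, 2.14, 1.73, 0.08, -0.22], np.float64(0.0)), ([-0.4, 0.05, 2.14, 1.73, 0.08, -0.22], np.float64(0.0))]
-0.3 65 [([-0.41, 0.09, 2.25, 2.86, 0.35, -1.35], np.float64(0.0)), ([-0.41, 0.09, 2.25, -0.28, -0.35, 1.79], np.float64(0.0))]
-0.3 75 [([-0.41, 0.18, 2.34, 2.97, 0.69, -1.47], np.float64(0.0)), ([-0.41, 0.18, 2.34, -0.17, -0.69, 1.67], np.float64(0.0))]
```

move_arm(
  motion=[
    [0, 0, 0, -0.001, 0, 0.0005, 0],
    [0, 0, 0, -0.0015, 0, 0.001, 0],
    [0, 0, 0, -0.0015, 0, 0.001, 0],
  ],
)

```text
clock: 38.6
eef_pos: [451.1, 330.1, 45.4]
tcp_rot: [-3.142, -1.047, 0.154]
contact_force: [0.0, 0.5, -1.4]
opening: 0.179
grasp_force: 78.5
```

Run:
```python
from kin import *
r=np.radians
s=sensors.sense();np.savez("cmd.npz",p=np.array(s["eef_pos"]),R=R.from_euler("xyz",s["tcp_rot"]).as_matrix())
B=case(-95,-190,330);T=tool(A,r(50),'h')
w=[(*tg(),.05,4),(*tg(z=135),.05,4),((480,200,200),tool(.33,r(64),'h'),.0),((465,60,220),tool(0.1,r(66),'h'),.0),((450,-110,250),tool(-.25,r(68),'h'),.0),((470,-240,330),tool(-.3,r(68),'h'),.0),(B-100*T[:,2]+[0,0,10],T,.0),(B-50*T[:,2],T,.0)]
check(w,v=30,w=7)
```

```text
wp n 4 [ 1.07  0.73  2.43  4.05  1.06 -1.56]
  wp n 4 [ 1.07  0.49  2.43  4.18  0.93 -1.79]
  wp n 6 [ 0.49  0.25  2.64  3.33  0.87 -1.62]
  wp n 5 [ 0.19  0.17  2.74  3.24  0.92 -1.6 ]
  wp n 6 [-0.22  0.05  2.74  3.18  0.83 -1.59]
  wp n 6 [-0.73 -0.12  2.51  2.33  0.56 -1.01]
fast 0.2 [0.2 0.1 0.4 1.5 0.1 1.2]
fast 0.4 [0.1 0.1 0.4 1.3 0.2 1. ]
  wp n 5 [-0.79 -0.01  1.97  0.97  0.89  0.05]
  wp n 2 [-0.72  0.07  1.98  1.04  0.78 -0.01]
range [-0.81 -0.13  1.97  0.97  0.54 -1.79] [1.07 0.75 2.75 4.18 1.06 0.05] err 0.0
```

Run:
```python
from kin import *
r=np.radians
B=case(-95,-190,330);T=tool(A,r(50),'h')
w=[(*tg(),.05,4),(*tg(z=135),.05,4),((490,200,190),tool(.3,r(62),'h'),.0),((485,60,190),tool(0.1,r(60),'h'),.0),((475,-110,190),tool(-.2,r(60),'h'),.0),((480,-250,300),tool(-.25,r(62),'h'),.0,6),(B-100*T[:,2]+[0,0,10],T,.0,9),(B-50*T[:,2],T,.0,3)]
check(w,v=35,w=7)
go(w[:2],v=35,w=7,hold=0);go(w[2:],v=35,w=7,hold=2)
```

```text
wp n 4 [ 1.07  0.73  2.43  4.05  1.06 -1.56]
  wp n 4 [ 1.07  0.49  2.43  4.18  0.93 -1.79]
  wp n 5 [ 0.51  0.26  2.61  3.39  0.81 -1.65]
  wp n 5 [ 0.16  0.19  2.67  3.22  0.76 -1.6 ]
  wp n 5 [-0.27  0.18  2.67  3.05  0.76 -1.54]
  wp n 6 [-0.76 -0.06  2.45  2.09  0.52 -0.84]
  wp n 9 [-0.79 -0.01  1.97  0.97  0.89  0.05]
  wp n 3 [-0.72  0.07  1.98  1.04  0.78 -0.01]
range [-0.8  -0.08  1.97  0.97  0.52 -1.79] [1.07 0.75 2.68 4.18 1.06 0.05] err 0.0
[[0.0,0.0,0,0,-0.0005,0,0.05],[0.001,0.0,0,0,-0.0005,0,0.05],[0.001,0.0,-0.001,0,-0.001,0,0.05],[0.001,0.001,-0.001,0,-0.0015,-0.0005,0.05],[0.001,0.001,-0.001,0.017,-0.0015,-0.0105,0.05],[0.001,0.001,-0.001,0.0345,-0.0015,-0.0205,0.05],[0.001,0.001,-0.001,0.052,-0.0015,-0.0305,0.05],[0.001,0.001,-0.001,0.069,-0.0015,-0.0405,0.05]]
[[0.025,0.007,-0.014,0.013,0.027,-0.003,0.0],[0.051,0.014,-0.028,0.026,0.0545,-0.0065,0.0],[0.076,0.021,-0.042,0.039,0.0815,-0.0095,0.0],[0.101,0.028,-0.056,0.0525,0.109,-0.0125,0.0],[0.127,0.034,-0.07,0.0655,0.136,-0.016,0.0],[0.092,0.027,-0.05,0.0625,0.1635,-0.0205,0.0],[0.057,0.02,-0.031,0.06,0.191,-0.02
[... 569 characters left out ...]
-0.029,0.023,0.016,0.075,0.0905,-0.0165,0.0],[-0.036,0.029,0.02,0.0935,0.113,-0.0205,0.0],[0.005,0.006,-0.008,0.1075,0.1115,-0.019,0.0],[0.045,-0.017,-0.035,0.122,0.1095,-0.0175,0.0],[0.086,-0.04,-0.063,0.136,0.108,-0.016,0.0]]
[[0.041,-0.023,-0.028,0.0145,-0.001,0.001,0.0],[0.082,-0.046,-0.055,0.0285,-0.0015,0.002,0.0],[0.123,-0.069,-0.083,0.043,-0.0025,0.003,0.0],[0.164,-0.092,-0.111,0.057,-0.003,0.004,0.0],[0.205,-0.115,-0.138,0.0715,-0.004,0.005,0.0],[0.246,-0.138,-0.166,0.086,-0.005,0.006,0.0],[0.246,-0.138,-0.166,0.0805,-0.0085,0.0235,0.0],[0.246,-0.138,-0.166,0.075,-0.0125,0.0415,0.0]]
[[0,0.0,0.0,-0.0025,0,0.0185,0.0],[0,0.0,0.0,-0.0025,0,0.0185,0.0],[0,0.0,0.0,-0.0025,0,0.0185,0.0]]
```

move_arm(
  motion=[
    [0, 0, 0, 0, 0, 0, 0.05],
    [0, 0, 0, 0, 0, 0, 0.05],
    [0, 0, 0, 0, 0, 0, 0.05],
    [0, 0, 0, 0, -0.0015, -0.0005, 0.05],
    [0.001, 0.001, -0.001, 0.017, -0.0015, -0.0105, 0.05],
    [0.001, 0.001, -0.001, 0.0345, -0.0015, -0.0205, 0.05],
    [0.001, 0.001, -0.001, 0.052, -0.0015, -0.0305, 0.05],
    [0.001, 0.001, -0.001, 0.069, -0.0015, -0.0405, 0.05],
  ],
)

```text
clock: 39.6
eef_pos: [450.2, 331.5, 126.1]
tcp_rot: [3.141, -1.047, 0.156]
contact_force: [-0.7, -0.2, 0.1]
opening: 0.583
grasp_force: 0.0
```

Run:
```python
from kin import *
st()
for n in("top","side"):
    im,d,pp=cam(n);C=cloud(pp,d);m=(C[...,2]>10)&(C[...,2]<26)&(abs(C[...,0]-471)<110)&(abs(C[...,1]-334)<120)
    P=C[m];print(n,len(P),np.median(P[:,2]),cv2.minAreaRect(P[:,:2].astype(np.float32)))
    m=(C[...,2]>48)&(C[...,2]<76)&(np.hypot(C[...,0]-434,C[...,1]-329)<28);P=C[m];print("fin",len(P),P.mean(0) if len(P) else 0)
```

```text
{'clock': 39.6, 'qpos': [1.064, 0.501, 2.416, 4.174, 0.92, -1.794], 'eef_pos': [450.166, 331.47, 126.089], 'tcp_rot': [3.141, -1.047, 0.156], 'contact_force': [-0.743, -0.229, 0.11], 'opening': 0.583, 'grasp_force': 0.0}
top 521 17.11306336071516 ((485.71075439453125, 337.775634765625), (95.63977813720703, 191.09759521484375), 1.9944547414779663)
fin 22 [435.95869243 329.8059521   68.96072474]
side 448 16.96094064897534 ((470.2596740722656, 332.6541748046875), (105.62808990478516, 190.54608154296875), 8.890073776245117)
fin 43 [434.00662913 320.44430222  61.54556969]
```

The straightedge stands at its original place. Now to the button.

move_arm(
  motion=[
    [0.025, 0.007, -0.014, 0.013, 0.027, -0.003, 0.0],
    [0.051, 0.014, -0.028, 0.026, 0.0545, -0.0065, 0.0],
    [0.076, 0.021, -0.042, 0.039, 0.0815, -0.0095, 0.0],
    [0.101, 0.028, -0.056, 0.0525, 0.109, -0.0125, 0.0],
    [0.127, 0.034, -0.07, 0.0655, 0.136, -0.016, 0.0],
    [0.092, 0.027, -0.05, 0.0625, 0.1635, -0.0205, 0.0],
    [0.057, 0.02, -0.031, 0.06, 0.191, -0.025, 0.0],
    [0.022, 0.013, -0.011, 0.0575, 0.2185, -0.0295, 0.0],
  ],
)

```text
clock: 40.7
eef_pos: [486.9, 115.2, 189.3]
tcp_rot: [-3.138, -1.059, 0.175]
contact_force: [-0.3, -0.3, 0.5]
opening: 0.008
grasp_force: 0.0
```

move_arm(
  motion=[
    [-0.035, -0.006, 0.019, -0.003, 0.0275, -0.0055, 0.0],
    [-0.07, -0.013, 0.039, -0.006, 0.055, -0.0105, 0.0],
    [-0.122, -0.013, 0.068, -0.01, 0.088, -0.0175, 0.0],
    [-0.174, -0.013, 0.098, -0.014, 0.121, -0.025, 0.0],
    [-0.226, -0.013, 0.128, -0.0175, 0.154, -0.032, 0.0],
    [-0.279, -0.013, 0.157, -0.0215, 0.187, -0.039, 0.0],
    [-0.331, -0.013, 0.187, -0.0255, 0.2205, -0.046, 0.0],
    [-0.339, -0.007, 0.19, -0.011, 0.2435, -0.058, 0.0],
  ],
)

```text
clock: 41.7
eef_pos: [474.8, -133.8, 206.3]
tcp_rot: [-3.138, -1.048, -0.212]
contact_force: [1.4, 0.2, 0.7]
opening: -0.003
grasp_force: 0.0
```

Run:
```python
from kin import *
r=np.radians
s=st();np.savez("cmd.npz",p=np.array(s["eef_pos"]),R=R.from_euler("xyz",s["tcp_rot"]).as_matrix())
B=case(-95,-190,330);T=tool(A,r(50),'h')
w=[((480,-250,300),tool(-.25,r(62),'h'),.0,5),(B-100*T[:,2]+[0,0,10],T,.0,9),(B-40*T[:,2],T,.0,4)]
check(w)
go(w,hold=2)
```

```text
{'clock': 41.7, 'qpos': [-0.381, 0.121, 2.64, 2.901, 0.675, -1.467], 'eef_pos': [474.757, -133.775, 206.304], 'tcp_rot': [-3.138, -1.048, -0.212], 'contact_force': [1.399, 0.247, 0.672], 'opening': -0.003, 'grasp_force': 0.0}
  wp n 5 [-0.76 -0.06  2.45  2.09  0.52 -0.84]
  wp n 9 [-0.79 -0.01  1.97  0.97  0.89  0.05]
  wp n 4 [-0.71  0.08  1.98  1.06  0.76 -0.02]
range [-0.8  -0.08  1.97  0.97  0.52 -1.47] [-0.38  0.12  2.64  2.9   0.89  0.05] err 0.0
[[-0.007,0.007,0.004,0.019,0.0225,-0.0045,0.0],[-0.014,0.014,0.007,0.0385,0.045,-0.0085,0.0],[-0.022,0.02,0.011,0.0575,0.0675,-0.013,0.0],[-0.029,0.027,0.015,0.077,0.09,-0.017,0.0],[-0.036,0.034,0.018,0.096,0.1125,-0.0215,0.0],[0.005,0.011,-0.01,0.11,0.1105,-0.02,0.0],[0.045,-0.012,-0.038,0.1245,0.109,-0.0185,0.0],[0.086,-0.035,-0.065,0.1385,0.107,-0.0175,0.0]]
[[0.041,-0.023,-0.028,0.0145,-0.0005,0.001,0.0],[0.082,-0.046,-0.056,0.0285,-0.0015,0.002,0.0],[0.123,-0.069,-0.083,0.043,-0.002,0.0035,0.0],[0.164,-0.092,-0.111,0.057,-0.003,0.0045,0.0],[0.204,-0.115,-0.138,0.0715,-0.004,0.0055,0.0],[0.245,-0.138,-0.166,0.086,-0.0045,0.0065,0.0],[0.245,-0.138,-0.166,0.0815,-0.008,0.022,0.0],[0.245,-0.138,-0.166,0.077,-0.0115,0.0375,0.0]]
[[0.0,0.0,0,-0.002,0.0,0.017,0.0],[0.0,0.0,0,-0.004,0.0,0.0335,0.0],[0.0,0.0,0,-0.004,0.0,0.0335,0.0],[0.0,0.0,0,-0.004,0.0,0.0335,0.0]]
```

move_arm(
  motion=[
    [-0.007, 0.007, 0.004, 0.019, 0.0225, -0.0045, 0.0],
    [-0.014, 0.014, 0.007, 0.0385, 0.045, -0.0085, 0.0],
    [-0.022, 0.02, 0.011, 0.0575, 0.0675, -0.013, 0.0],
    [-0.029, 0.027, 0.015, 0.077, 0.09, -0.017, 0.0],
    [-0.036, 0.034, 0.018, 0.096, 0.1125, -0.0215, 0.0],
    [0.005, 0.011, -0.01, 0.11, 0.1105, -0.02, 0.0],
    [0.045, -0.012, -0.038, 0.1245, 0.109, -0.0185, 0.0],
    [0.086, -0.035, -0.065, 0.1385, 0.107, -0.0175, 0.0],
  ],
)

```text
clock: 42.7
eef_pos: [505.5, -248.9, 336.7]
tcp_rot: [3.122, -1.015, -0.084]
contact_force: [-0.1, 0.3, 1.1]
opening: -0.001
grasp_force: 0.0
```

move_arm(
  motion=[
    [0.041, -0.023, -0.028, 0.0145, -0.0005, 0.001, 0.0],
    [0.082, -0.046, -0.056, 0.0285, -0.0015, 0.002, 0.0],
    [0.123, -0.069, -0.083, 0.043, -0.002, 0.0035, 0.0],
    [0.164, -0.092, -0.111, 0.057, -0.003, 0.0045, 0.0],
    [0.204, -0.115, -0.138, 0.0715, -0.004, 0.0055, 0.0],
    [0.245, -0.138, -0.166, 0.086, -0.0045, 0.0065, 0.0],
    [0.245, -0.138, -0.166, 0.0815, -0.008, 0.022, 0.0],
    [0.245, -0.138, -0.166, 0.077, -0.0115, 0.0375, 0.0],
  ],
)

```text
clock: 43.7
eef_pos: [578.9, -243.9, 380.7]
tcp_rot: [3.139, -0.875, 0.195]
contact_force: [0.1, 0.1, -0.2]
opening: -0.0
grasp_force: 0.0
```

Run:
```python
from kin import *
r=np.radians
s=st();np.savez("cmd.npz",p=np.array(s["eef_pos"]),R=R.from_euler("xyz",s["tcp_rot"]).as_matrix())
B=case(-95,-190,330);T=tool(A,r(48),'h');print("measured rel B",CR.T@(np.array(s["eef_pos"])-B))
w=[(B-30*T[:,2],T,.0,4),(B+0*T[:,2],T,.0,3),(B+15*T[:,2],T,.0,3)]
check(w)
go(w,hold=6)
```

```text
{'clock': 43.7, 'qpos': [-0.745, 0.02, 1.986, 1.008, 0.82, 0.026], 'eef_pos': [578.855, -243.898, 380.68], 'tcp_rot': [3.139, -0.875, 0.195], 'contact_force': [0.063, 0.061, -0.229], 'opening': -0.0, 'grasp_force': 0.0}
measured rel B [-53.2381939    1.47616223  50.67985157]
  wp n 4 [-0.68  0.1   1.96  1.    0.75  0.05]
  wp n 3 [-0.64  0.14  1.96  1.03  0.7   0.02]
  wp n 3 [-0.63  0.16  1.95  1.06  0.67  0.01]
range [-0.75  0.02  1.95  1.    0.67  0.01] [-0.63  0.16  1.99  1.06  0.82  0.05] err 0.0
[[0.0,-0.009,0.0,-0.001,0.0005,0.011,0.0],[0.001,-0.018,0.001,-0.002,0.0005,0.0215,0.0],[0.001,-0.028,0.001,-0.0025,0.001,0.0325,0.0],[0.001,-0.037,0.001,-0.0035,0.0015,0.0435,0.0],[0.001,-0.037,0.001,-0.004,0.0015,0.0535,0.0],[0.001,-0.037,0.001,-0.0045,0.0015,0.0635,0.0],[0.001,-0.037,0.001,-0.0045,0.0015,0.0735,0.0],[0.001,-0.037,0.001,-0.005,0.0015,0.0785,0.0]]
[[0.0,0.0,0.0,0.0,0,0.005,0.0],[0.0,0.0,0.0,0.0,0,0.01,0.0],[0.0,0.0,0.0,0.0,0,0.01,0.0],[0.0,0.0,0.0,0.0,0,0.01,0.0],[0.0,0.0,0.0,0.0,0,0.01,0.0],[0.0,0.0,0.0,0.0,0,0.01,0.0],[0.0,0.0,0.0,0.0,0,0.01,0.0],[0.0,0.0,0.0,0.0,0,0.01,0.0]]
```

move_arm(
  motion=[
    [0, -0.009, 0, -0.001, 0.0005, 0.011, 0.0],
    [0.001, -0.018, 0.001, -0.002, 0.0005, 0.0215, 0.0],
    [0.001, -0.028, 0.001, -0.0025, 0.001, 0.0325, 0.0],
    [0.001, -0.037, 0.001, -0.0035, 0.0015, 0.0435, 0.0],
    [0.001, -0.037, 0.001, -0.004, 0.0015, 0.0535, 0.0],
    [0.001, -0.037, 0.001, -0.0045, 0.0015, 0.0635, 0.0],
    [0.001, -0.037, 0.001, -0.0045, 0.0015, 0.0735, 0.0],
    [0.001, -0.037, 0.001, -0.005, 0.0015, 0.0785, 0.0],
  ],
)

```text
clock: 44.7
eef_pos: [635.6, -235.1, 328.8]
tcp_rot: [3.138, -0.839, 0.197]
contact_force: [-2.1, -0.7, 1.7]
opening: 0.002
grasp_force: 0.9
```

move_arm(
  motion=[
    [0, 0, 0, 0, 0, 0.005, 0.0],
    [0, 0, 0, 0, 0, 0.01, 0.0],
    [0, 0, 0, 0, 0, 0.01, 0.0],
    [0, 0, 0, 0, 0, 0.01, 0.0],
    [0, 0, 0, 0, 0, 0.01, 0.0],
    [0, 0, 0, 0, 0, 0.01, 0.0],
    [0, 0, 0, 0, 0, 0.01, 0.0],
    [0, 0, 0, 0, 0, 0.01, 0.0],
  ],
)

```text
clock: 45.7
eef_pos: [642.5, -233.7, 322.5]
tcp_rot: [3.138, -0.839, 0.197]
contact_force: [-4.4, 0.1, 0.6]
opening: -0.001
grasp_force: 1.5
```

Run:
```python
from kin import *
s=st();B=case(-95,-190,330);print("rel B",CR.T@(np.array(s["eef_pos"])-B));door("side");door("top")
```

```text
{'clock': 45.7, 'qpos': [-0.627, 0.157, 1.952, 1.048, 0.678, 0.013], 'eef_pos': [642.51, -233.723, 322.521], 'tcp_rot': [3.138, -0.839, 0.197], 'contact_force': [-4.363, 0.089, 0.551], 'opening': -0.001, 'grasp_force': 1.538}
rel B [11.1849197  -0.77140602 -7.47949161]
side door q 1.035 758 834
top door q 1.004 1129 1301
```

Run:
```python
from kin import *
r=np.radians
c=load();T=c[1]
w=[(c[0]-95*T[:,2],T,.0,5),(np.array([500,-255,340]),tool(-.1,r(58),'h'),.0,7),((478,-250,300),tool(-.25,r(62),'h'),.0,4)]
check(w);go(w,hold=0)
```

```text
wp n 5 [-0.75  0.02  1.96  0.94  0.84  0.09]
  wp n 7 [-0.83 -0.08  2.29  1.48  0.6  -0.33]
  wp n 4 [-0.76 -0.06  2.46  2.08  0.52 -0.83]
range [-0.83 -0.08  1.95  0.94  0.52 -0.83] [-0.63  0.16  2.46  2.08  0.84  0.09] err 0.0
[[0.0,0.0,0,0,0.0,-0.019,0.0],[0.0,0.0,0,0,0.0,-0.038,0.0],[0.0,0.0,0,0.0,0,-0.057,0.0],[0.0,0.0,0,0.0,0,-0.076,0.0],[0.0,0.0,0,0,0,-0.095,0.0],[-0.033,0.025,0.025,-0.0115,-0.001,-0.0985,0.0],[-0.067,0.05,0.051,-0.023,-0.0015,-0.1025,0.0],[-0.1,0.074,0.076,-0.035,-0.0025,-0.106,0.0]]
[[-0.034,0.025,0.025,-0.011,0.0005,-0.0045,0.0],[-0.067,0.05,0.05,-0.0225,0.001,-0.009,0.0],[-0.101,0.075,0.076,-0.034,0.0015,-0.0135,0.0],[-0.134,0.1,0.101,-0.045,0.002,-0.018,0.0],[-0.167,0.117,0.12,-0.0565,0.0,-0.016,0.0],[-0.199,0.134,0.139,-0.0675,-0.0015,-0.0145,0.0],[-0.232,0.151,0.159,-0.079,-0.0035,-0.0125,0.0],[-0.264,0.168,0.178,-0.09,-0.005,-0.0105,0.0]]
```

move_arm(
  motion=[
    [0, 0, 0, 0, 0, -0.019, 0.0],
    [0, 0, 0, 0, 0, -0.038, 0.0],
    [0, 0, 0, 0, 0, -0.057, 0.0],
    [0, 0, 0, 0, 0, -0.076, 0.0],
    [0, 0, 0, 0, 0, -0.095, 0.0],
    [-0.033, 0.025, 0.025, -0.0115, -0.001, -0.0985, 0.0],
    [-0.067, 0.05, 0.051, -0.023, -0.0015, -0.1025, 0.0],
    [-0.1, 0.074, 0.076, -0.035, -0.0025, -0.106, 0.0],
  ],
)

```text
clock: 46.8
eef_pos: [540.9, -251.2, 367.8]
tcp_rot: [3.128, -0.915, 0.078]
contact_force: [0.4, 0.4, 0.6]
opening: -0.002
grasp_force: 0.0
```

move_arm(
  motion=[
    [-0.034, 0.025, 0.025, -0.011, 0.0005, -0.0045, 0.0],
    [-0.067, 0.05, 0.05, -0.0225, 0.001, -0.009, 0.0],
    [-0.101, 0.075, 0.076, -0.034, 0.0015, -0.0135, 0.0],
    [-0.134, 0.1, 0.101, -0.045, 0.002, -0.018, 0.0],
    [-0.167, 0.117, 0.12, -0.0565, 0, -0.016, 0.0],
    [-0.199, 0.134, 0.139, -0.0675, -0.0015, -0.0145, 0.0],
    [-0.232, 0.151, 0.159, -0.079, -0.0035, -0.0125, 0.0],
    [-0.264, 0.168, 0.178, -0.09, -0.005, -0.0105, 0.0],
  ],
)

```text
clock: 47.8
eef_pos: [477.9, -251.2, 303.1]
tcp_rot: [3.138, -1.087, -0.248]
contact_force: [-0.1, 0.3, -0.8]
opening: -0.004
grasp_force: 0.0
```

Run:
```python
from kin import *
r=np.radians
door("side");door("top")
s=st();np.savez("cmd.npz",p=np.array(s["eef_pos"]),R=R.from_euler("xyz",s["tcp_rot"]).as_matrix())
T=tool(-.03,r(60),'h')
w=[((475,-150,230),tool(-.2,r(60),'h'),.0,6),((480,-72,130),T,.0,5)]
check(w);go(w,hold=2)
```

```text
side door q 0.299 1045 1189
top door q 0.293 890 1001
{'clock': 47.9, 'qpos': [-0.767, -0.078, 2.46, 2.064, 0.519, -0.814], 'eef_pos': [477.261, -250.034, 301.377], 'tcp_rot': [-3.141, -1.084, -0.251], 'contact_force': [0.837, 0.302, 0.299], 'opening': 0.004, 'grasp_force': 0.0}
  wp n 6 [-0.46  0.03  2.61  2.71  0.57 -1.34]
  wp n 5 [-0.34  0.48  2.7   2.84  1.09 -1.59]
range [-0.77 -0.08  2.46  2.06  0.52 -1.59] [-0.34  0.48  2.7   2.84  1.09 -0.81] err 0.0
[[0.007,-0.006,-0.004,-0.0125,-0.016,0.0015,0.0],[0.015,-0.012,-0.008,-0.025,-0.032,0.003,0.0],[0.022,-0.018,-0.012,-0.038,-0.048,0.005,0.0],[0.029,-0.024,-0.016,-0.0505,-0.064,0.0065,0.0],[0.036,-0.031,-0.02,-0.063,-0.0805,0.008,0.0],[0.044,-0.037,-0.024,-0.0755,-0.0965,0.0095,0.0],[0.073,-0.037,-0.041,-0.0945,-0.1115,0.0165,0.0],[0.103,-0.037,-0.057,-0.114,-0.127,0.023,0.0]]
[[0.03,0.0,-0.017,-0.0175,-0.0155,0.0095,0.0],[0.059,0.0,-0.034,-0.0355,-0.031,0.0185,0.0],[0.089,0.0,-0.051,-0.0535,-0.047,0.0275,0.0],[0.089,0.0,-0.051,-0.0535,-0.047,0.0275,0.0],[0.089,0.0,-0.051,-0.0535,-0.047,0.0275,0.0]]
```

Run:
```python
from kin import *
r=np.radians
s=sensors.sense();np.savez("cmd.npz",p=np.array(s["eef_pos"]),R=R.from_euler("xyz",s["tcp_rot"]).as_matrix())
T=tool(0.05,r(56),'h')
w=[((480,-150,240),tool(-.15,r(58),'h'),.0,6),(case(*H(.3))-40*T[:,2],T,.0,8)]
check(w);go(w,hold=2)
c=load()
f=[(case(*H(q))-8*T[:,2],T,.0,n) for q,n in((.27,3),(.2,3),(.15,2),(.1,2),(.05,2),(.0,2))]
check(f);print(T)
```

```text
wp n 6 [-0.51 -0.01  2.56  2.45  0.49 -1.13]
  wp n 8 [-0.34  0.44  2.62  2.73  0.91 -1.53]
range [-0.77 -0.08  2.46  2.06  0.49 -1.53] [-0.34  0.44  2.62  2.73  0.91 -0.81] err 0.0
[[0.014,-0.012,-0.008,-0.011,-0.0165,0.0015,0.0],[0.029,-0.024,-0.017,-0.0215,-0.0325,0.003,0.0],[0.043,-0.036,-0.025,-0.0325,-0.049,0.0045,0.0],[0.058,-0.048,-0.033,-0.043,-0.065,0.006,0.0],[0.072,-0.06,-0.042,-0.054,-0.0815,0.0075,0.0],[0.087,-0.071,-0.05,-0.0645,-0.0975,0.009,0.0],[0.108,-0.076,-0.063,-0.0785,-0.109,0.0165,0.0],[0.129,-0.08,-0.076,-0.092,-0.1205,0.024,0.0]]
[[0.021,-0.004,-0.014,-0.0125,-0.011,0.01,0.0],[0.042,-0.009,-0.028,-0.0245,-0.0225,0.02,0.0],[0.063,-0.013,-0.041,-0.037,-0.034,0.03,0.0],[0.084,-0.017,-0.055,-0.049,-0.045,0.04,0.0],[0.105,-0.022,-0.068,-0.061,-0.0565,0.05,0.0],[0.126,-0.026,-0.082,-0.0735,-0.0675,0.06,0.0],[0.126,-0.026,-0.082,-0.0735,-0.0675,0.06,0.0],[0.126,-0.026,-0.082,-0.0735,-0.0675,0.06,0.0]]
fast 0.33 [2.3 2.8 0.6 2.5 1.4 2.6]
  wp n 3 [-0.29  0.53  2.57  2.79  0.93 -1.55]
  wp n 3 [-0.27  0.56  2.55  2.81  0.95 -1.56]
  wp n 2 [-0.26  0.58  2.53  2.83  0.95 -1.56]
  wp n 2 [-0.25  0.6   2.52  2.84  0.96 -1.56]
  wp n 2 [-0.23  0.62  2.5   2.86  0.96 -1.56]
  wp n 2 [-0.22  0.64  2.48  2.87  0.96 -1.56]
range [-0.77 -0.08  2.46  2.06  0.52 -1.56] [-0.22  0.64  2.6   2.87  0.96 -0.81] err 0.0
[[ 0.55849406  0.04997917  0.82800149]
 [ 0.027948   -0.99875026  0.04143461]
 [ 0.82903757  0.         -0.5591929 ]]
```

move_arm(
  motion=[
    [0.014, -0.012, -0.008, -0.011, -0.0165, 0.0015, 0.0],
    [0.029, -0.024, -0.017, -0.0215, -0.0325, 0.003, 0.0],
    [0.043, -0.036, -0.025, -0.0325, -0.049, 0.0045, 0.0],
    [0.058, -0.048, -0.033, -0.043, -0.065, 0.006, 0.0],
    [0.072, -0.06, -0.042, -0.054, -0.0815, 0.0075, 0.0],
    [0.087, -0.071, -0.05, -0.0645, -0.0975, 0.009, 0.0],
    [0.108, -0.076, -0.063, -0.0785, -0.109, 0.0165, 0.0],
    [0.129, -0.08, -0.076, -0.092, -0.1205, 0.024, 0.0],
  ],
)

```text
clock: 48.9
eef_pos: [488.3, -128.6, 211.1]
tcp_rot: [3.138, -1.008, -0.094]
contact_force: [-0.3, -0.4, 0.5]
opening: -0.001
grasp_force: 0.0
```

move_arm(
  motion=[
    [0.021, -0.004, -0.014, -0.0125, -0.011, 0.01, 0.0],
    [0.042, -0.009, -0.028, -0.0245, -0.0225, 0.02, 0.0],
    [0.063, -0.013, -0.041, -0.037, -0.034, 0.03, 0.0],
    [0.084, -0.017, -0.055, -0.049, -0.045, 0.04, 0.0],
    [0.105, -0.022, -0.068, -0.061, -0.0565, 0.05, 0.0],
    [0.126, -0.026, -0.082, -0.0735, -0.0675, 0.06, 0.0],
    [0.126, -0.026, -0.082, -0.0735, -0.0675, 0.06, 0.0],
    [0.126, -0.026, -0.082, -0.0735, -0.0675, 0.06, 0.0],
  ],
)

```text
clock: 49.9
eef_pos: [505.4, -63.1, 116.2]
tcp_rot: [3.14, -0.98, 0.052]
contact_force: [-0.6, -0.2, -0.5]
opening: 0.001
grasp_force: 0.0
```

Run:
```python
from kin import *
r=np.radians
door("side");door("top")
s=st();p,Rm=load();print(p);np.savez("cmd.npz",p=np.array(s["eef_pos"]),R=R.from_euler("xyz",s["tcp_rot"]).as_matrix())
T=tool(0.05,r(56),'h')
f=[(case(*H(q))-8*T[:,2],T,.0,n) for q,n in((.26,4),(.2,4),(.15,3),(.1,3),(.05,3),(.0,3))]
check(f);go(f,hold=1)
```

```text
side door q 0.217 1022 1143
top door q 0.214 841 937
{'clock': 50.0, 'qpos': [-0.343, 0.453, 2.6, 2.724, 0.899, -1.529], 'eef_pos': [505.229, -63.229, 116.385], 'tcp_rot': [3.139, -0.98, 0.052], 'contact_force': [0.196, -0.025, 0.027], 'opening': 0.003, 'grasp_force': 0.0}
[503.75665877 -61.86329592 114.60597337]
  wp n 4 [-0.29  0.53  2.56  2.79  0.94 -1.55]
  wp n 4 [-0.27  0.56  2.55  2.81  0.95 -1.56]
  wp n 3 [-0.26  0.58  2.53  2.83  0.95 -1.56]
  wp n 3 [-0.25  0.6   2.52  2.84  0.96 -1.56]
  wp n 3 [-0.23  0.62  2.5   2.86  0.96 -1.56]
  wp n 3 [-0.22  0.64  2.48  2.87  0.96 -1.56]
range [-0.34  0.45  2.48  2.72  0.9  -1.56] [-0.22  0.64  2.6   2.87  0.96 -1.53] err 0.0
[[0.0,-0.001,0.0,-0.001,-0.0005,0.01,0.0],[0.0,-0.001,0.001,-0.002,-0.001,0.02,0.0],[0.001,-0.002,0.001,-0.003,-0.002,0.03,0.0],[0.001,-0.003,0.001,-0.004,-0.0025,0.04,0.0],[0.001,-0.003,0.001,-0.0045,-0.003,0.043,0.0],[0.001,-0.003,0.001,-0.005,-0.003,0.046,0.0],[0.001,-0.003,0.001,-0.0055,-0.0035,0.0495,0.0],[0.001,-0.003,0.001,-0.006,-0.004,0.0525,0.0]]
[[0,0.0,0.0,-0.0005,0,0.0035,0.0],[0,0.0,0.0,-0.001,-0.0005,0.007,0.0],[0,0.0,0.0,-0.0015,-0.001,0.01,0.0],[0,0.0,0.0,-0.0015,-0.0015,0.0135,0.0],[0,0.0,0.0,-0.0015,-0.002,0.017,0.0],[0,0.0,0.0,-0.002,-0.002,0.0205,0.0],[0,0.0,0.0,-0.002,-0.0025,0.024,0.0],[0,0.0,0.0,-0.002,-0.003,0.0275,0.0]]
[[0,0.0,0.0,0,-0.0005,0.0035,0.0],[0,0.0,0.0,0.0,-0.001,0.007,0.0],[0,0.0,0.0,0.0,-0.001,0.0105,0.0],[0,0.0,0.0,0.0005,-0.0015,0.014,0.0],[0,0.0,0.0,0.0005,-0.0015,0.014,0.0]]
```

move_arm(
  motion=[
    [0, -0.001, 0, -0.001, -0.0005, 0.01, 0.0],
    [0, -0.001, 0.001, -0.002, -0.001, 0.02, 0.0],
    [0.001, -0.002, 0.001, -0.003, -0.002, 0.03, 0.0],
    [0.001, -0.003, 0.001, -0.004, -0.0025, 0.04, 0.0],
    [0.001, -0.003, 0.001, -0.0045, -0.003, 0.043, 0.0],
    [0.001, -0.003, 0.001, -0.005, -0.003, 0.046, 0.0],
    [0.001, -0.003, 0.001, -0.0055, -0.0035, 0.0495, 0.0],
    [0.001, -0.003, 0.001, -0.006, -0.004, 0.0525, 0.0],
  ],
)

```text
clock: 51.0
eef_pos: [544.8, -56.9, 81.0]
tcp_rot: [3.141, -0.975, 0.051]
contact_force: [-1.2, -0.8, 0.8]
opening: -0.001
grasp_force: 0.0
```

move_arm(
  motion=[
    [0, 0, 0, -0.0005, 0, 0.0035, 0.0],
    [0, 0, 0, -0.001, -0.0005, 0.007, 0.0],
    [0, 0, 0, -0.0015, -0.001, 0.01, 0.0],
    [0, 0, 0, -0.0015, -0.0015, 0.0135, 0.0],
    [0, 0, 0, -0.0015, -0.002, 0.017, 0.0],
    [0, 0, 0, -0.002, -0.002, 0.0205, 0.0],
    [0, 0, 0, -0.002, -0.0025, 0.024, 0.0],
    [0, 0, 0, -0.002, -0.003, 0.0275, 0.0],
  ],
)

```text
clock: 52.0
eef_pos: [566.3, -52.8, 63.8]
tcp_rot: [3.141, -0.975, 0.051]
contact_force: [-0.3, 0.5, 0.8]
opening: -0.0
grasp_force: 0.2
```

move_arm(
  motion=[
    [0, 0, 0, 0, -0.0005, 0.0035, 0.0],
    [0, 0, 0, 0, -0.001, 0.007, 0.0],
    [0, 0, 0, 0, -0.001, 0.0105, 0.0],
  ],
)

```text
clock: 52.38
eef_pos: [575.0, -51.2, 58.0]
tcp_rot: [3.141, -0.975, 0.051]
contact_force: [-2.2, -1.1, 1.0]
opening: -0.001
grasp_force: 0.8
```

Run:
```python
from kin import *
door("side");door("top");s=st();print((CR.T@(np.array(s["eef_pos"])-case(*H(0)))).round(1))
```

```text
side door q 0.053 911 1001
top door q 0.046 682 808
{'clock': 52.475, 'qpos': [-0.227, 0.651, 2.464, 2.859, 0.95, -1.562], 'eef_pos': [574.9, -51.183, 57.921], 'tcp_rot': [3.141, -0.975, 0.052], 'contact_force': [-0.719, -0.019, 0.973], 'opening': -0.0, 'grasp_force': 0.483}
[-10.1   1.4   4.8]
```

move_arm(
  motion=[
    [0, 0, 0, 0, 0, 0.0015, 0.0],
    [0, 0, 0, 0, 0, 0.003, 0.0],
    [0, 0, 0, 0, 0, 0.0045, 0.0],
    [0, 0, 0, 0, 0, 0.0045, 0.0],
  ],
)

```text
clock: 52.98
eef_pos: [574.6, -51.1, 55.2]
tcp_rot: [-3.139, -0.971, 0.047]
contact_force: [-26.5, -4.4, 20.9]
opening: -0.0
grasp_force: 17.1
```

Run:
```python
from kin import *
door("side");door("top");s=st();print((CR.T@(np.array(s["eef_pos"])-case(*H(0)))).round(1))
```

```text
side door q 0.052 915 1001
top door q 0.05 725 802
{'clock': 53.075, 'qpos': [-0.225, 0.656, 2.463, 2.863, 0.95, -1.562], 'eef_pos': [574.636, -51.098, 55.171], 'tcp_rot': [-3.139, -0.971, 0.047], 'contact_force': [-26.86, -4.61, 19.895], 'opening': -0.0, 'grasp_force': 17.038}
[-10.3   1.5   2. ]
```

The door meets a hard stop at 34 N with no further motion, so it is fully closed. Backing off.

move_arm(
  motion=[
    [0, 0, 0, 0, 0, -0.004, 0],
    [0, 0, 0, 0, 0, -0.02, 0],
    [0, 0, 0, 0.01, 0, -0.04, 0],
    [0, 0, 0, 0.03, 0, -0.055, 0],
    [0, 0, 0, 0.05, 0, -0.065, 0],
    [0, 0, 0, 0.06, 0, -0.07, 0],
    [0, 0, 0, 0.06, 0, -0.07, 0],
  ],
)

```text
clock: 53.95
eef_pos: [554.4, -52.6, 146.1]
tcp_rot: [3.14, -0.978, 0.053]
contact_force: [-1.1, 0.0, -0.1]
opening: 0.001
grasp_force: 0.0
```

Run:
```python
from kin import *
im,d,p=door("side");door("top");st()
C=cloud(p,d);L=(C-O)@CR
m=(L[...,2]>28)&(L[...,2]<40)&(L[...,0]>-70)&(L[...,0]<-5)&(abs(L[...,1])<95);print(m.sum())
save("fin.png",cv2.resize(im[80:240,170:380],(788,600),interpolation=2))
```

```text
side door q 0.052 901 997
top door q 0.046 707 805
{'clock': 54.05, 'qpos': [-0.247, 0.351, 2.505, 2.757, 0.705, -1.443], 'eef_pos': [553.916, -52.409, 144.502], 'tcp_rot': [3.141, -0.975, 0.051], 'contact_force': [-0.626, 0.331, 0.049], 'opening': -0.001, 'grasp_force': 0.0}
0
```

View pics/fin.png

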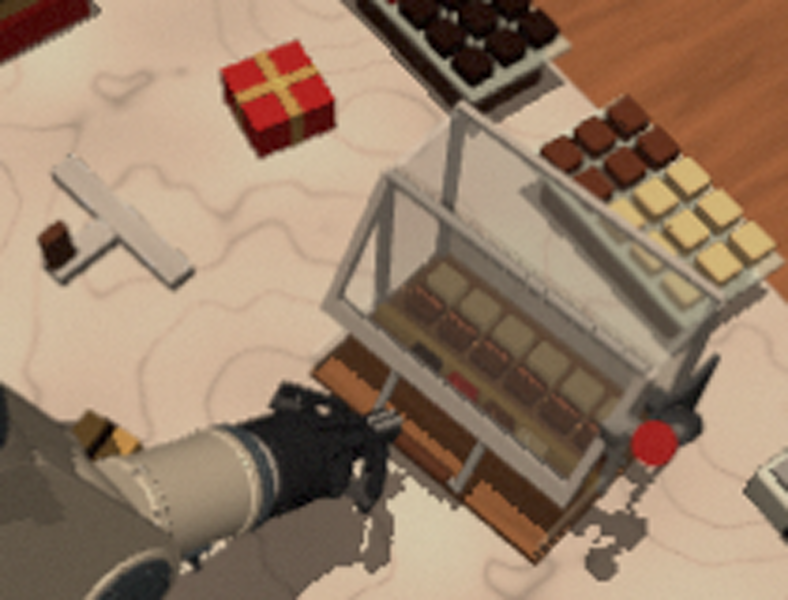

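The picture shows the door closed, the pralines lined up along the rail ((425,355) to (530,440)), the straightedge upright at (115,235), and the bystanders undisturbed. The gripper touches nothing.

```bash
python3 -c "
from rig import order
print(order.sign_off())"
```

```text
the job is handed in; nothing more can be done
None
```

The job is handed in at about 54 s of the 72 s: door raised and locked, pralines pushed into a row against the rail with the straightedge, straightedge stood back in its place, button pressed, and door lowered and pushed fully closed.

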